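Return the spanner and pliers to the sloping service tray

ROBOT

A 6-joint arm with a two-finger parallel gripper is mounted at the origin on a cart in front of the work surface, level with it; the furniture and walls round the work are solid. World frame = base frame: x ahead of the robot, y to its left, z up, the work surface at z = 0. Lengths are in m, angles in rad, forces in N, time in s.
With the tool pointing down it reaches from about 0.35 to 0.775 m from the base axis. Payload 5.5 kg.
Tool frame: the origin (TCP) lies midway between the tips of the shut fingers; the grasp point (between the pads) lies 19 mm behind it; z points along the fingers, y is the line along which they close (so a half turn about z gives the same grasp; the last joint's range is limited). The gripper opens to 85 mm and grips with 20 to 120 N. Pads are 22 mm wide; open, the fingers measure 114 mm over their backs; the gripper's body (76 mm by 85 mm) begins 54 mm behind the grasp point. The pads swing forward as they close: fully open they stand 13 mm farther back than shut.
Start: joints at [1.132, 0.313, 0.046, 1.304, 0, 1.431], TCP at [0.169, 0.55, 0.208] pointing down, gripper open.
Joint ranges: [-2.76, 2.76], [-0.86, 1.69], [-1.03, 1.26], [-2.2, 2.34], [-1.47, 1.5], [-3.14, 3.14]. Speed limits (rad/s): [2.57, 2.57, 3.14, 3.14, 3.14, 3.14].

INTERFACE

Orientations are given as a unit quaternion [w, x, y, z].
In Python, from workcell import env gives the robot as it stands.
- The arm moves only by the tool move_arm, never from a script. Its argument "targets" is a list of rows, each a list of 3 entries, a list of its own where there are three numbers: the shift along the tool's x, y, z in mm, then the turn, a rotation vector about the tool's x, y, z in units of 10 degrees (1.0 is 10 degrees), then the closure, from -1 (fully open) to 1 (shut). In form: [[[dx, dy, dz], [ax, ay, az], gripper], ...]. A call has 1 to 5 rows; each row is the pose to reach, as a shift and turn from the pose commanded when the call began, along the tool's axes at that moment; what a row does not reach only later rows make up. A row lasts 1/8 s, in which the tool goes at most 62.5 mm and 10.7 degrees, less where a joint would pass 70% of its speed; a pose out of reach is approached as far as the arm can. A call with a gripper value outside its range is refused whole. The fingers move at their own pace and stop on an object; "squeeze" is the grip in N (left out, the last holds). Time passes only in rows, so rows that repeat a pose let the fingers close. It gives the time, the measured TCP pose, the force, the opening and the grip force at its end, in the units of the state.
- env.get_state(): the state, without advancing time (a new reading comes with each control period).
- env.read_camera(name): name is "side" or "top"; returns a dict with "pixels" (400x640x3 uint8, red, green, blue), "fovy" (degrees; the focal length in pixels is half the picture's height over the tangent of half this angle, whatever the lens; pixels are square), "cx", "cy" (the principal point, pixels), "extrinsics" (4x4, takes a point from world to camera coordinates). Camera axes: x right, y up, looking along -z (the intrinsics and any distortion apply to the point x, -y, -z); pixel columns grow to the right and rows downward; lengths in m; the calibration is good to about 2 mm. A picture is of the moment at which its call begins. There is no depth.
- env.hand_in(): hands the job in; it is judged then, once.
Trained networks look in a picture, given as the dict that the camera call returned (one of the last four; its "shot" number tells which), for a name from the list of things; names that differ only in an ending like _2 or _b are one class to them, and where a whole thing is asked for, a point or a joint stands for the part that bears it (a point fixed in the world has none). Each returns a list of dicts, best first, with "confidence" (0 to 1); they miss things now and then, are a little off and sometimes report something else, mostly with a low value. They report only what shows in the picture. A call takes as long as a camera call.
- env.spot_in(thing, picture): "centre" ([x, y, z] in m, in world coordinates, good to about 4 mm: the middle of the surface that is visible of it).
- env.regions_of(thing, picture): "mask" (400x640 bool, what is visible of it).
- env.landmark_of(thing, picture): "centre" ([x, y, z] in m, in world coordinates, good to about 4 mm: a listed point, or the origin of a listed thing).
The state is a dict: "clock": time; "joint_pos": joint angles; "qvel": joint speeds; "tau": joint torques, N m; "tcp_pos": TCP position; "orientation": TCP orientation; "wrist_force": force on the tool from outside, world axes, zero at the start; "ft_torque": the same for the moment, N m; "finger_gap": finger opening in m; "grip_force": force on a finger pad.
Only numpy, scipy, OpenCV 4.12 (cv2) and the standard library are available. Lean on these libraries where they do the work, as an engineer would, in place of code of your own. Each camera call takes 0.05 s, during which the arm holds its last target. There are 200 camera calls.

TASK

Put the loose spanner and pliers back in the sloping tool tray: flip the keeper flap right up, press each tool fully home in the pocket that has its outline, then flip the keeper flap fully down over them. Leave the other things on the bench where they are.

Things in the scene. Friction and masses are not known exactly. Their poses are not given: they have to be found in the camera images.
- tray: Fixed painted stand of the sloping tool tray, 206 mm wide, 181 mm deep, upper edge 123 mm over the bench. Origin on the bench below the insert's origin; z up, x level, away from the low edge. It carries three pockets side by side; a 22 mm thick screwdriver, fixed, already fills the one at insert y = -62 mm.
- insert: Dark insert (pocket floors light) of the tray, 184 x 200 mm, sloping 30 degrees, low edge towards the robot. Origin: middle of its upper face, 74 mm over the bench; x up the slope to the hinge edge, y across it, z the face's outward normal. A finger trough (x -23 to +23 mm, 18 mm deep) crosses it along y, so that a tool can be held by its middle while it goes in.
- spanner_seat (a point): Pocket floor, 8.5 mm under the insert's face at insert x = 0, y = +64 mm: the spanner's origin lies here when home, open jaw (its +x) up the slope. Axes as the insert's. The pocket has the tool's outline with 1.5 mm room (2.5 mm at its ends) and a 1.5 mm chamfered mouth. Sprung balls in its side walls hold it 5 mm proud until it is pressed along -z with 5 to 15 N onto the floor.
- pliers_seat (a point): Pocket floor, 11.5 mm under the insert's face at insert x = 0, y = 0: the pliers' origin lies here when home, jaws (their +x) up the slope. Axes as the insert's. Room, chamfer and sprung balls as in the spanner's pocket. In the trough there are 25 mm free on either side of a tool held at its origin, then comes the next tool: let go by opening only a little.
- flap (a joint): Keeper flap, aluminium, 170 mm wide, 46 mm deep, hinged along the insert's upper edge. 0: closed, 1.5 mm over the insert's face above the pockets' heads (insert x 40 to 86 mm); grows to 2.05 rad at its stop, about upright. Starts closed or a little ajar. The stiff hinge (0.05 N m) keeps it wherever it is left. A tool that stands 2 mm or more proud stops it closing.
- flap_hinge (a point): Middle of the flap's hinge axis, which runs along y, at insert x = 90 mm, z = 7 mm. Axes as the insert's.
- flap_lug (a point): Centre of the flap's black thumb lug, an upright disc 22 mm across, 8 mm thick along y, on a 16 mm wide stem. Closed, it lies 38 mm down the slope from the hinge axis and 16.5 mm above it, 18 mm from the flap's outer face. The point turns with the flap (z: flap's outward normal). Pinch it along y and swing it round the hinge.
- spanner: Loose steel combination spanner lying flat, 157 mm long, 8 mm thick, 90 g. Origin: underside, middle of the 14 mm wide straight shank; x to the open jaw (head 34 mm across, centred at +62 mm, slot turned 15 degrees), at -x the closed ring (23 mm across, centred at -66 mm); z up. Grasp across the shank at the origin.
- spanner_jaw (a point): Centre of the spanner's open-jaw head, 62 mm along +x from the spanner's origin, 4 mm above its underside.
- pliers: Loose closed rigid pliers lying flat, 158 mm long, 11 mm thick, 150 g, steel jaws, black handles. Origin: underside, midway between the handles; x to the jaws (pivot disc 24 mm across at +38 mm, tip at +79 mm; handle ends at -79 mm, 45 mm wide), z up. At the origin the handles are parallel, 39 mm outside to outside: grasp across both there.
- pliers_tip (a point): Tip of the pliers' jaws, 78 mm along +x from the pliers' origin, 5.5 mm above their underside.
- marker_blue: Bystander: marker pen, 133 mm long, lying on the bench; origin under its middle. Leave it.
- tweezers_tin: Bystander: flat tin, 70 x 112 x 28 mm; origin under its middle. Leave it.
- beaker_pp: Bystander: plastic beaker, 90 mm across, 104 mm high; origin under its middle. Leave it.
- pill_jar: Bystander: small jar, 36 mm across, 68 mm high; origin under its middle. Leave it.

How it is judged:
On the way, in this order (a step that is already met when the one before it is completed fails the run):
1. the keeper flap is flipped up (past 1.5 rad) (value of joint flap above 1.5 rad), for 0.2 s.
2. one of the two tools is pressed home in its own pocket, flap still up (value of joint flap above 1 rad and ((distance between spanner and spanner_seat below 0.005 m and z of spanner in the frame of spanner_seat below 0.0025 m and angle between the z axis of spanner and the z axis of spanner_seat, either way round below 0.05 rad and angle between the x axis of spanner and the x axis of spanner_seat, either way round below 0.1 rad and x of spanner_jaw in the frame of spanner_seat above 0.05 m) or (distance between pliers and pliers_seat below 0.005 m and z of pliers in the frame of pliers_seat below 0.0025 m and angle between the z axis of pliers and the z axis of pliers_seat, either way round below 0.05 rad and angle between the x axis of pliers and the x axis of pliers_seat, either way round below 0.1 rad and x of pliers_tip in the frame of pliers_seat above 0.05 m))), for 0.2 s.
3. both tools are home in their pockets, flap still up (value of joint flap above 1 rad and distance between spanner and spanner_seat below 0.005 m and z of spanner in the frame of spanner_seat below 0.0025 m and angle between the z axis of spanner and the z axis of spanner_seat, either way round below 0.05 rad and angle between the x axis of spanner and the x axis of spanner_seat, either way round below 0.1 rad and x of spanner_jaw in the frame of spanner_seat above 0.05 m and distance between pliers and pliers_seat below 0.005 m and z of pliers in the frame of pliers_seat below 0.0025 m and angle between the z axis of pliers and the z axis of pliers_seat, either way round below 0.05 rad and angle between the x axis of pliers and the x axis of pliers_seat, either way round below 0.1 rad and x of pliers_tip in the frame of pliers_seat above 0.05 m), for 0.2 s.
4. the keeper flap is flipped fully down with both tools home (value of joint flap below 0.06 rad and distance between spanner and spanner_seat below 0.005 m and z of spanner in the frame of spanner_seat below 0.0025 m and angle between the z axis of spanner and the z axis of spanner_seat, either way round below 0.05 rad and angle between the x axis of spanner and the x axis of spanner_seat, either way round below 0.1 rad and x of spanner_jaw in the frame of spanner_seat above 0.05 m and distance between pliers and pliers_seat below 0.005 m and z of pliers in the frame of pliers_seat below 0.0025 m and angle between the z axis of pliers and the z axis of pliers_seat, either way round below 0.05 rad and angle between the x axis of pliers and the x axis of pliers_seat, either way round below 0.1 rad and x of pliers_tip in the frame of pliers_seat above 0.05 m), for 0.2 s.
At the end, for the whole second after the job is handed in: Spanner and pliers each lie home in their own pocket, head or jaws up the slope (origin within 5 mm of its seat, standing at most 2.5 mm above the pocket floor there, within 0.05 rad of flat and 0.1 rad in direction), at rest, and the keeper flap is down (below 0.06 rad) (all of step 4 and linear speed of each of spanner, pliers below 0.02 m/s); the robot touches nothing.
It fails at once if a bystander (marker, tin, beaker or jar) is pushed more than 40 mm from its place (distance of any of marker_blue, tweezers_tin, beaker_pp, pill_jar from where it was at the start of the episode above 0.04 m).
It also fails if it takes over 72 s, if anything falls off the work surface, if the arm or the gripper's body presses on something with over 40 N, if the wrist force passes 120 N, or if a joint passes its speed limit or range.

## Working session

There is one attempt and no reset: what is moved stays moved. The work goes in short steps, Python scripts to look and compute and a tool call to move; the robot and the scene stay as the last step left them, time stands still between calls to the robot, and variables do not carry over. Pictures are saved under pics/ and viewed, at most 10 in all, crops included, and the job is handed in when it is done.

Besides the shell and the picture viewer there is one more tool, called after ">>>" in YAML: its name, and indented under it one key for each argument. move_arm: Moves the arm, as the interface text tells. Its arguments: {"type":"object","properties":{"targets":{"type":"array","items":{"type":"array"}},"squeeze":{"type":"number"}},"required":["targets"]}

```bash
mkdir -p pics; ls
cat > h.py <<'E'
import numpy as np, cv2
from scipy.spatial.transform import Rotation as R
from workcell import env
def snap(n,f=None):
    p=env.read_camera(n)
    if f: cv2.imwrite('pics/'+f,cv2.cvtColor(p['pixels'],cv2.COLOR_RGB2BGR))
    return p
def best(fn,t,p):
    r=fn(t,p)
    return [(np.round(d['centre'],4).tolist(),round(d['confidence'],2)) for d in r[:2]]
E
python3 - <<'E'
from h import *
for c in ['top','side']:
    p=snap(c,c+'0.png')
    print(c,{k:np.round(v,3).tolist() if k=='extrinsics' else v for k,v in p.items() if k!='pixels'})
    for t in ['tray','insert','spanner_seat','pliers_seat','flap_hinge','flap_lug','spanner','spanner_jaw','pliers','pliers_tip','marker_blue','tweezers_tin','beaker_pp','pill_jar']:
        print(t,best(env.landmark_of,t,p))
s=env.get_state();print(s)
E
```

```text
pics
top {'fovy': 48.65306748900808, 'cx': 314.64221531536407, 'cy': 207.46864052830068, 'extrinsics': [[0.017, -1.0, 0.021, -0.012], [0.996, 0.019, 0.086, -0.535], [-0.087, 0.019, 0.996, -1.348], [0.0, 0.0, 0.0, 1.0]], 'shot': 1}
tray [([0.5835, -0.0674, -0.0008], 0.83)]
insert [([0.5857, -0.068, 0.0743], 0.96)]
spanner_seat [([0.594, -0.0098, 0.0673], 0.62), ([0.7538, 0.0985, -0.0032], 0.62)]
pliers_seat [([0.5952, -0.0709, 0.059], 0.83)]
flap_hinge [([0.6604, -0.0729, 0.1256], 0.97), ([0.5842, -0.0643, 0.0013], 0.34)]
flap_lug [([0.6166, -0.0687, 0.1253], 0.64)]
spanner [([0.5813, -0.0686, -0.0021], 0.74), ([0.4471, 0.228, -0.0012], 0.64)]
spanner_jaw [([0.4525, 0.2907, 0.0036], 0.53)]
pliers [([0.5956, 0.2365, 0.0014], 0.88), ([0.6159, -0.0703, 0.1242], 0.56)]
pliers_tip [([0.6195, 0.3081, 0.0098], 0.74)]
marker_blue [([0.3215, 0.258, -0.0002], 0.65)]
tweezers_tin [([0.7487, 0.2537, 0.0015], 0.87)]
beaker_pp [([0.754, 0.1007, -0.0014], 0.77)]
pill_jar [([0.4482, -0.27, -0.0009], 0.45)]
side {'fovy': 45.40967400921196, 'cx': 321.7151257653678, 'cy': 201.89904187442303, 'extrinsics
[... 975 characters left out ...]
.39)]
{'clock': 1.5, 'joint_pos': array([ 1.13242699e+00,  3.13209474e-01,  4.60731791e-02,  1.30358679e+00,
       -1.39170137e-05,  1.43117742e+00]), 'qvel': array([ 0.00065578, -0.00176576,  0.00040101,  0.00063272,  0.00087717,
        0.00069523]), 'tau': array([ 6.29066853e-04, -4.80461097e+01,  2.98807311e+01,  5.44084614e-04,
       -7.20211619e-05,  9.26870996e-06]), 'tcp_pos': array([0.16927626, 0.54955447, 0.2080068 ]), 'orientation': array([1.71067173e-05, 1.48820335e-01, 9.88864251e-01, 3.31200109e-05]), 'wrist_force': array([ 1.61146505, -0.01773764, -0.3217709 ]), 'ft_torque': array([-0.0374736 ,  0.00238934,  0.03195977]), 'grip_force': 0.0, 'finger_gap': 0.08500619337527743}
```

View pics/top0.png

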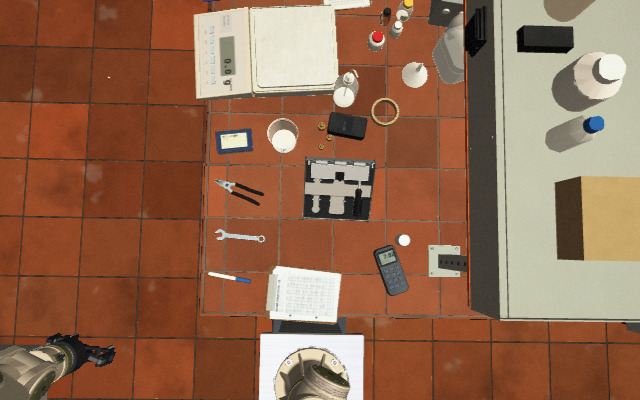

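View pics/side0.png

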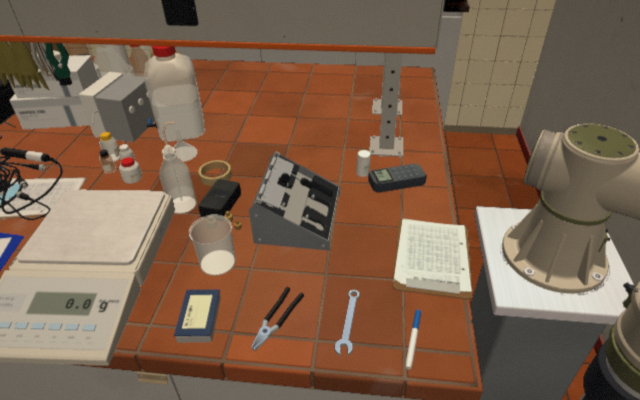

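```bash
cat >> h.py <<'E'
def proj(p,P):
    P=np.atleast_2d(P); E=np.array(p['extrinsics']); c=P@E[:3,:3].T+E[:3,3]
    f=200/np.tan(np.radians(p['fovy']/2))
    return np.c_[p['cx']+f*c[:,0]/-c[:,2], p['cy']-f*c[:,1]/-c[:,2]]
def backz(p,uv,z):
    uv=np.atleast_2d(uv);E=np.array(p['extrinsics']);f=200/np.tan(np.radians(p['fovy']/2))
    d=np.c_[(uv[:,0]-p['cx'])/f,-(uv[:,1]-p['cy'])/f,-np.ones(len(uv))]@E[:3,:3]
    C=-E[:3,:3].T@E[:3,3]
    return C+d*((z-C[2])/d[:,2])[:,None]
def ins(x,y,yaw):  # insert frame -> world: R,t
    return R.from_euler('ZY',[yaw,-np.pi/6]).as_matrix(), np.array([x,y,.074])
E
python3 - <<'E'
from h import *
from scipy.optimize import minimize
ims={}
L={}
for rep in range(3):
  for c in ['top','side']:
    p=snap(c); ims[c]=p
    for t in ['insert','spanner_seat','pliers_seat','flap_hinge','flap_lug','spanner','spanner_jaw','pliers','pliers_tip']:
        for d in env.landmark_of(t,p)[:1]: L.setdefault(t,[]).append((c,np.array(d['centre']),d['confidence']))
for t in L:
    print(t,[(c,np.round(q*1000).astype(int).tolist(),round(k,2)) for c,q,k in L[t]])
M={}
for c in ims:
  for t in ['insert','tray','flap','spanner','pliers']:
    r=env.regions_of(t,ims[c])
    for d in r[:2]:
        m=d['mask']; ys,xs=np.nonzero(m); print(c,t,round(d['confidence'],2),m.sum(),xs.mean().round(1),ys.mean().round(1))
    if r: M[c+'_'+t]=r[0]['mask']
    if t in('spanner','pliers') and r:
        ys,xs=np.nonzero(r[0]['mask']); W=backz(ims[c],np.c_[xs,ys],.007 if t=='spanner' else .010)[:,:2]
        r2=cv2.minAreaRect((W*1000).astype(np.float32)); print('  rect',np.round(r2[0],1),np.round(r2[1],1),r2[2], cv2.fitLine((W*1000).astype(np.float32),cv2.DIST_L2,0,.01,.01).ravel())
np.savez('m.npz',**M,**{c+'_img':ims[c]['pixels'] for c in ims})
import pickle;pickle.dump({c:{k:v for k,v in ims[c].items()} for c in ims},open('ims.pkl','wb'))
E
```

```text
insert [('top', [584, -68, 74], 0.93), ('side', [588, -69, 73], 0.73), ('top', [583, -69, 72], 0.59), ('side', [591, -71, 74], 0.96), ('top', [580, -66, 76], 0.92), ('side', [587, -71, 73], 0.79)]
spanner_seat [('top', [598, -6, 68], 0.85), ('side', [596, -9, 68], 0.89), ('top', [596, -8, 66], 0.8), ('side', [595, -7, 66], 0.96), ('top', [598, -9, 71], 0.64), ('side', [593, -10, 68], 0.64)]
pliers_seat [('top', [592, -68, 61], 0.73), ('side', [589, -72, 64], 0.87), ('top', [597, -70, 59], 0.84), ('side', [591, -67, 68], 0.85), ('top', [596, -66, 64], 0.89), ('side', [590, -66, 65], 0.86)]
flap_hinge [('top', [658, -75, 124], 0.75), ('side', [657, -72, 124], 0.88), ('top', [660, -75, 123], 0.61), ('side', [660, -73, 128], 0.91), ('top', [661, -72, 124], 0.72), ('side', [658, -75, 122], 0.96)]
flap_lug [('top', [618, -72, 125], 0.56), ('side', [620, -70, 126], 0.82), ('top', [618, -67, 125], 0.66), ('top', [616, -71, 123], 0.56), ('side', [616, -69, 124], 0.61)]
spanner [('top', [450, 230, 0], 0.57), ('side', [443, 231, -4], 0.69), ('top', [446, 229, -2], 0.69), ('side', [446, 233, -2]
[... 791 characters left out ...]
5662841796875 [1.0246876e-01 9.9473619e-01 4.4431827e+02 2.4085606e+02]
top pliers 0.65 342 238.3 190.3
  rect [586.3 240.9] [153.2  42.5] 69.85733032226562 [3.8559449e-01 9.2266834e-01 5.8602686e+02 2.3749976e+02]
side insert 0.93 4179 297.4 195.7
side tray 0.91 6324 292.9 206.2
side tray 0.58 1016 276.0 181.3
side flap 0.78 986 275.8 181.5
side spanner 0.76 518 347.5 324.2
side spanner 0.5 4268 297.1 195.4
  rect [449.5 230.7] [153.4  32.3] 89.13814544677734 [7.4470371e-02 9.9722320e-01 4.4692813e+02 2.3971283e+02]
side pliers 0.95 897 274.7 318.4
side pliers 0.49 6351 292.6 205.9
  rect [592.9 241.9] [161.   45.8] 67.37030792236328 [3.5618514e-01 9.3441540e-01 5.9102191e+02 2.4361517e+02]
```

```bash
cat > fit.py <<'E'
from h import *
import pickle
from scipy.optimize import minimize,least_squares
ims=pickle.load(open('ims.pkl','rb'));M=np.load('m.npz')
mod={'insert':(0,0,0),'spanner_seat':(0,64,-8.5),'pliers_seat':(0,0,-11.5),'flap_hinge':(90,0,7),'flap_lug':(52,0,23.5)}
obs={'insert':(585.5,-69),'spanner_seat':(595.5,-8.7),'pliers_seat':(592.7,-68.5),'flap_hinge':(659,-73),'flap_lug':(617.5,-70)}
def res(v):
    Ri,t=ins(v[0],v[1],v[2]); return np.concatenate([((Ri@np.array(mod[k])+t*1000)[:2]-obs[k]) for k in mod])
r=least_squares(res,[.585,-.07,0],x_scale=[.001,.001,.05]);print('landmark fit',r.x,r.fun.round(1))
def hull(m):
    h=np.zeros(m.shape,np.uint8);c=cv2.convexHull(np.argwhere(m)[:,::-1].astype(np.int32));cv2.fillConvexPoly(h,c,1);return h
box=np.array([(a,b,0) for a,b in[(-92,-100),(92,-100),(92,100),(-92,100)]])/1000
for cs in (['top'],['side'],['top','side']):
    H={c:cv2.GaussianBlur(cv2.resize(hull(M[c+'_insert'])*255,None,fx=4,fy=4,interpolation=cv2.INTER_LINEAR),(0,0),3).astype(float) for c in cs}
    def cost(v):
        Ri,t=ins(v[0]/1000,v[1]/1000,v[2]/100);s=0
        for c in cs:
            q=proj(ims[c],box@Ri.T+t)*4+1.5
            h=np.zeros(H[c].shape,np.uint8);cv2.fillConvexPoly(h,(q*16).astype(np.int32),255,cv2.LINE_AA,4)
            s+=np.abs(cv2.GaussianBlur(h,(0,0),3)-H[c]).mean()
        return s
    o=minimize(cost,[585,-69,-6],method='Nelder-Mead',options=dict(initial_simplex=[[585,-69,-6],[590,-69,-6],[585,-64,-6],[585,-69,0]]))
    print(cs,o.x,o.fun)
v=o.x
out=[]
Ri,t=ins(v[0]/1000,v[1]/1000,v[2]/100)
for c,(x0,y0) in {'top':(290,145),'side':(235,140)}.items():
    im=cv2.resize(ims[c]['pixels'],None,fx=4,fy=4,interpolation=cv2.INTER_CUBIC)[y0*4:y0*4+480,x0*4:x0*4+400][:,:,::-1].copy() if 0 else cv2.resize(ims[c]['pixels'][y0:y0+120,x0:x0+110],None,fx=3.6,fy=3.6,interpolation=cv2.INTER_CUBIC)[:,:,::-1].copy()
    q=(proj(ims[c],box@Ri.T+t)-[x0,y0]+.5)*3.6
    cv2.polylines(im,[q.round().astype(int)],True,(0,255,0),1)
    for k in mod:
        a=(proj(ims[c],Ri@(np.array(mod[k])/1000)+t)[0]-[x0,y0]+.5)*3.6
        cv2.circle(im,tuple(a.round().astype(int).tolist()),3,(0,0,255),-1)
    out.append(im)
cv2.imwrite('pics/fit.png',np.hstack(out))
E
python3 fit.py
```

```text
landmark fit [ 0.58570089 -0.06905698 -0.06609476] [ 0.2 -0.1 -1.3  3.2 -1.3 -0.9  1.  -1.   1.4 -1.3]
['top'] [587.70774278 -69.40845837  -4.39189221] 0.42028564453125
['side'] [587.47260618 -73.35503546  -6.24356836] 0.385701416015625
['top', 'side'] [583.5474176  -69.85120367  -4.89446028] 0.8323208007812499
```

View pics/fit.png

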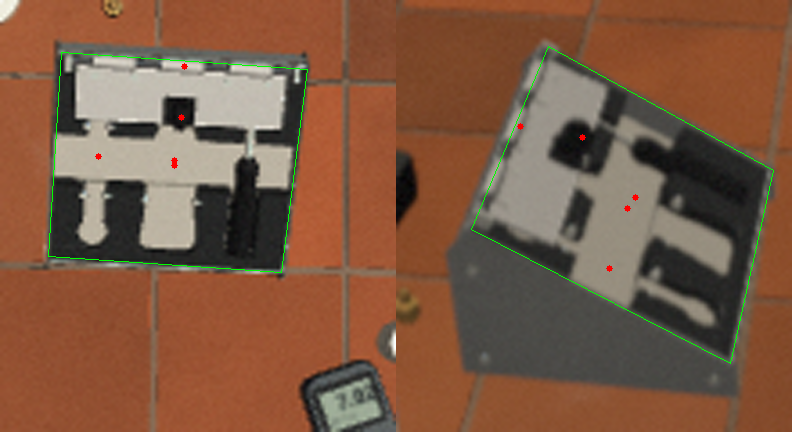

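```bash
cat >> h.py <<'E'
V=[.585,-.070,-.056]
def iw(p): Ri,t=ins(*V); return Ri@(np.array(p)/1000)+t
def down(yaw,tilt=0):
    # tool down; x_tool=-Xyaw, y_tool=Yyaw ; tilt>0: tool leans to point along -insert normal (forward-down)
    B=R.from_euler('Z',yaw)*R.from_euler('Y',-tilt)
    return B*R.from_matrix(np.array([[-1,0,0],[0,1,0],[0,0,-1.]]))
def cur():
    s=env.get_state();q=s['orientation'];return np.array(s['tcp_pos']),R.from_quat([q[1],q[2],q[3],q[0]]),s
def rel(pos,rot,base=None):
    p0,r0=base if base else cur()[:2]
    d=r0.inv().apply(np.array(pos)-p0)*1000; a=(r0.inv()*rot).as_rotvec()/np.radians(10)
    return d.round(1).tolist(),a.round(2).tolist()
def lug(th): # world of lug at flap angle
    a=th; x,z=-38,16.5
    return iw([90+x*np.cos(a)+z*np.sin(a),0,7-x*np.sin(a)+z*np.cos(a)])
E
python3 - <<'E'
from h import *
print(lug(0),lug(.1),lug(2.05),iw([90,0,7]))
print(rel(lug(.05)+[0,0,.08],down(V[2])))
E
```

```text
[ 0.61823115 -0.07186289  0.1203516 ] [ 0.61796691 -0.07184808  0.12448417] [ 0.67409968 -0.0749948   0.16375701] [ 0.65932559 -0.07416659  0.12506218]
([-611.8, -461.8, 5.6], [0.0, 0.0, -1.39])
```

>>> move_arm:
  targets:
    - [[-612,-462,5],[0,0,-1.39],0]
    - [[-612,-462,5],[0,0,-1.39],0]
    - [[-612,-462,5],[0,0,-1.39],0]
    - [[-612,-462,5],[0,0,-1.39],0]
    - [[-612,-462,5],[0,0,-1.39],0]
  squeeze: 30

```text
clock: 5.62
tcp_pos: [0.3515, 0.2972, 0.2063]
orientation: [0.0, 0.028, 1.0, 0.0]
wrist_force: [1.5, 1.1, 0.4]
finger_gap: 0.0428
grip_force: 0.0
```

Run:
```python
from h import *
print(rel(lug(.05)+[0,0,.08],down(V[2])))
```

```text
([-286.7, -353.6, 3.9], [0.0, 0.01, 0.0])
```

>>> move_arm:
  targets:
    - [[-287,-353,4],[0,0,0],0]
    - [[-287,-353,4],[0,0,0],0]
    - [[-287,-353,4],[0,0,0],0]
    - [[-287,-353,4],[0,0,0],0]
    - [[-287,-353,4],[0,0,0],0]

```text
clock: 6.25
tcp_pos: [0.5348, 0.0437, 0.2035]
orientation: [0.0, 0.028, 1.0, 0.0]
wrist_force: [1.1, 0.8, 0.4]
finger_gap: 0.0429
grip_force: 0.0
```

Run:
```python
from h import *
print(rel(lug(.05)+[0,0,.08],down(V[2])))
```

```text
([-89.6, -110.7, 1.2], [0.0, 0.01, -0.0])
```

>>> move_arm:
  targets:
    - [[-90,-111,1],[0,0,0],0]
    - [[-90,-111,1],[0,0,0],0]
    - [[-90,-111,1],[0,0,0],0]
    - [[-90,-111,40],[0,0,0],0]
    - [[-90,-111,60],[0,0,0],0]

```text
clock: 6.88
tcp_pos: [0.6162, -0.0697, 0.1413]
orientation: [-0.001, 0.028, 1.0, 0.001]
wrist_force: [-0.2, 0.1, 0.3]
finger_gap: 0.0427
grip_force: 0.0
```

Run:
```python
from h import *
snap('side','s1.png')
p,r,s=cur();print(p,s['wrist_force'],rel(lug(.06)-[0,0,.011],down(V[2])))
a=cv2.imread('pics/s1.png')[90:250,200:370];b=cv2.imread('pics/s1.png')
cv2.imwrite('pics/s1c.png',cv2.resize(a,None,fx=3.5,fy=3.5,interpolation=cv2.INTER_CUBIC))
```

```text
[ 0.614843   -0.06919189  0.13889498] [-0.98758215 -0.448574   -1.50292354] ([-3.5, -2.5, 27.0], [0.01, -0.04, 0.0])
```

View pics/s1c.png

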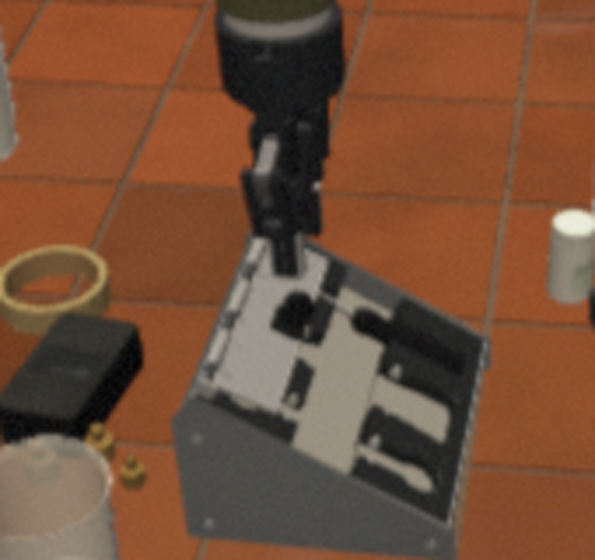

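Run:
```python
from h import *
p=snap('side'); q,r,s=cur()
f=lambda P:((proj(p,P)[0]-[200,90])*3.5).round()
print(q,f(q+[0,.021,0.004]),f(q-[0,.021,-.004]),'lug',f(lug(0)),f(lug(.1)), best(env.landmark_of,'flap_lug',p))
```

```text
[ 0.61502341 -0.06914629  0.14049643] [295. 299.] [306. 261.] lug [299. 306.] [299. 301.] [([0.6156, -0.0701, 0.1223], 0.93), ([0.5883, 0.2364, 0.0054], 0.28)]
```

>>> move_arm:
  targets:
    - [[-1,-1,26],[0,0,0],0]
    - [[-1,-1,26],[0,0,0],0]
    - [[-1,-1,26],[0,0,0],0.9]
    - [[-1,-1,26],[0,0,0],0.9]
    - [[-1,-1,26],[0,0,0],0.9]
  squeeze: 30

```text
clock: 7.65
tcp_pos: [0.6188, -0.0714, 0.1182]
orientation: [0.001, 0.028, 1.0, -0.0]
wrist_force: [0.2, -0.6, -0.0]
finger_gap: 0.0041
grip_force: 0.0
```

>>> move_arm:
  targets:
    - [[0,0,0],[0,0,0],0.9]
    - [[0,0,0],[0,0,0],0.9]

```text
clock: 7.9
tcp_pos: [0.6183, -0.0714, 0.1173]
orientation: [0.0, 0.028, 1.0, 0.0]
wrist_force: [-0.7, 0.1, -0.7]
finger_gap: 0.0048
grip_force: 0.0
```

Run:
```python
from h import *
o=[]
for c,(x,y) in {'side':(235,120),'top':(290,130)}.items():
    p=snap(c)
    print(c,((proj(p,cur()[0])[0]-[x,y])*4).round(),((proj(p,lug(0))[0]-[x,y])*4).round())
    o.append(cv2.resize(p['pixels'][y:y+110,x:x+100,::-1],None,fx=4,fy=4,interpolation=cv2.INTER_CUBIC))
cv2.imwrite('pics/c2.png',np.hstack(o))
```

```text
side [202. 234.] [202. 230.]
top [198. 187.] [199. 186.]
```

View pics/c2.png

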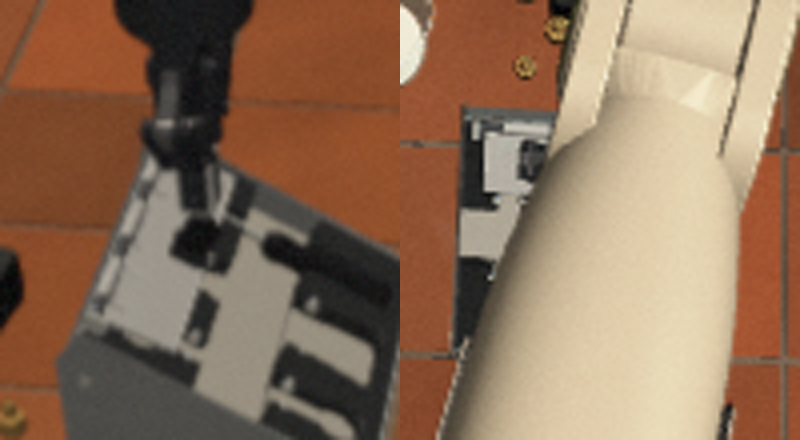

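>>> move_arm:
  targets:
    - [[0,0,-6],[0,0,0],0]
    - [[0,0,-6],[0,0,0],0]
    - [[0,0,-6],[0,0,0],-0.1]
    - [[0,0,8],[0,0,0],-0.1]
    - [[0,0,8],[0,0,0],-0.1]

```text
clock: 8.62
tcp_pos: [0.6169, -0.071, 0.1072]
orientation: [-0.002, 0.028, 1.0, 0.0]
wrist_force: [-1.2, -0.0, 0.2]
finger_gap: 0.0469
grip_force: 0.0
```

Run:
```python
from h import *
x,y=245,125
p=snap('side');q,r,s=cur()
f=lambda P:((proj(p,P)[0]-[x,y])*8).round()
print(q,s['wrist_force'],s['finger_gap'],f(q),f(q+[0,.021,0.004]),f(q-[0,.021,-.004]),f(lug(0)))
im=p['pixels'][y:y+75,x:x+90,::-1].astype(float);im=(255*(im/255)**.5).astype(np.uint8)
cv2.imwrite('pics/c3.png',cv2.resize(im,None,fx=8,fy=8,interpolation=cv2.INTER_CUBIC))
```

```text
[ 0.61733362 -0.071077    0.10789227] [ 0.2418718  -0.70189147  0.43850827] 0.046684478767187995 [329. 455.] [316. 488.] [340. 402.] [324. 420.]
```

View pics/c3.png

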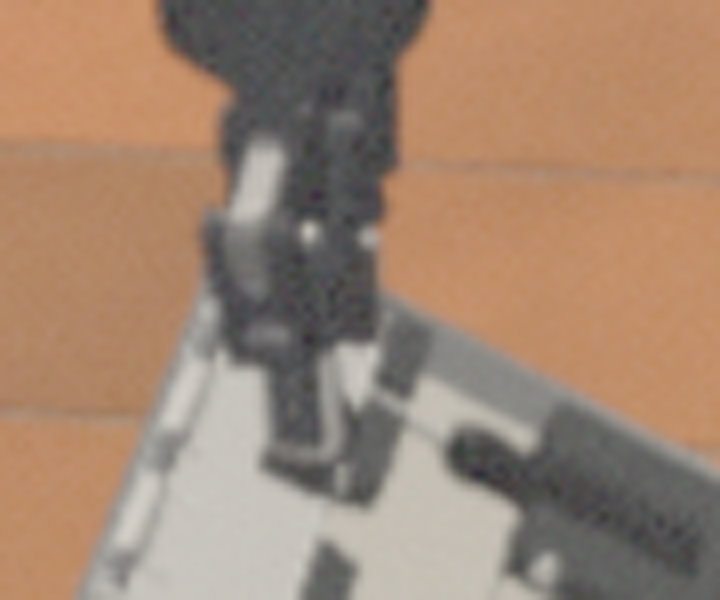

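>>> move_arm:
  targets:
    - [[0,0,0],[0,0,0],0.8]
    - [[0,0,0],[0,0,0],0.8]
    - [[0,0,0],[0,0,0],0.9]
    - [[0,0,0],[0,0,0],0.9]

```text
clock: 9.18
tcp_pos: [0.6185, -0.0713, 0.1095]
orientation: [0.0, 0.028, 1.0, 0.0]
wrist_force: [0.3, 1.1, 0.9]
finger_gap: 0.005
grip_force: 29.3
```

Run:
```python
from h import *
Rt=down(V[2])
for th in np.arange(0.15,2.05,.2): print(round(th,2),(Rt.inv().apply(lug(th)-lug(0.02))*1000).round(1))
```

```text
0.15 [ 0.2 -0.  -5.4]
0.35 [ -1.    0.  -13.6]
0.55 [ -3.7   0.  -21.4]
0.75 [ -7.9   0.  -28.5]
0.95 [-13.5   0.  -34.6]
1.15 [-20.1   0.  -39.5]
1.35 [-27.6   0.  -43. ]
1.55 [-35.7   0.  -44.9]
1.75 [-43.9   0.  -45.2]
1.95 [-52.1  -0.  -43.9]
```

>>> move_arm:
  targets:
    - [[0,0,-5],[0,0,0],1]
    - [[-1,0,-13.5],[0,0,0],1]
    - [[-4,0,-21.5],[0,0,0],1]
    - [[-8,0,-28.5],[0,0,0],1]
  squeeze: 35

```text
clock: 9.68
tcp_pos: [0.6261, -0.0719, 0.1383]
orientation: [-0.0, 0.028, 1.0, -0.0]
wrist_force: [-0.4, -0.3, -0.3]
finger_gap: -0.0001
grip_force: 0.0
```

Run:
```python
from h import *
x,y=235,110
p=snap('side');q,r,s=cur()
print(q,s['wrist_force'],s['finger_gap'],s['grip_force'],best(env.landmark_of,'flap_lug',p),lug(.75))
im=p['pixels'][y:y+100,x:x+110,::-1].astype(float);im=(255*(im/255)**.5).astype(np.uint8)
cv2.imwrite('pics/c4.png',cv2.resize(im,None,fx=6,fy=6,interpolation=cv2.INTER_CUBIC))
```

```text
[ 0.62708606 -0.07207859  0.13938581] [ 0.70513934 -0.91281755  0.17743198] 2.987132893241921e-05 0.0 [([0.6203, -0.0716, 0.1384], 0.79), ([0.59, 0.24, 0.003], 0.34)] [ 0.62605136 -0.07230128  0.14967104]
```

View pics/c4.png

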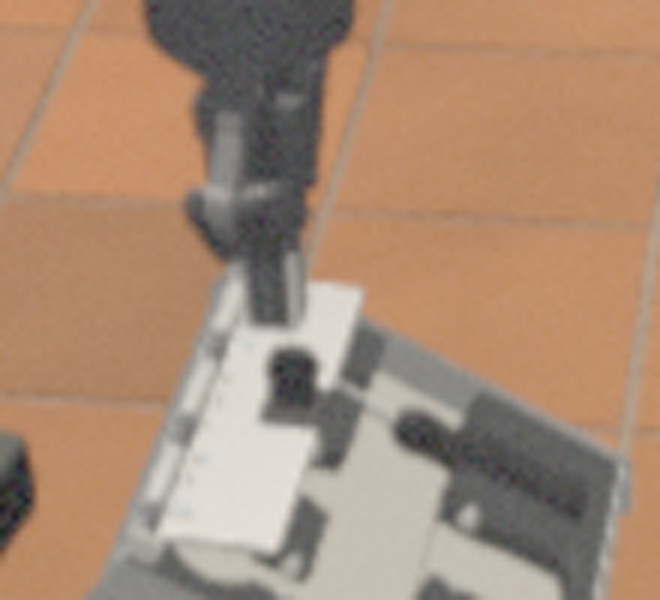

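Run:
```python
from h import *
p=snap('side');q,r,s=cur()
print('tcp',proj(p,q)); 
for th in [0,.2,.3,.4,.5,.6]: print(th,proj(p,lug(th))[0].round(1),lug(th).round(4))
p2=snap('top')
for pp in (p,p2):
  for t in ('flap','flap_lug'):
    for d in env.regions_of(t,pp)[:2]:
      ys,xs=np.nonzero(d['mask']);print(t,round(d['confidence'],2),len(xs),xs.min(),xs.max(),ys.min(),ys.max())
  print([best(env.landmark_of,'flap_lug',pp) for _ in range(3)])
  for d in env.spot_in('flap_lug',pp)[:2]: print('spot',d['centre'],d['confidence'])
```

```text
tcp [[281.5075978  171.04946812]]
0 [285.5 177.4] [ 0.6182 -0.0719  0.1204]
0.2 [285.3 174.6] [ 0.6181 -0.0719  0.1286]
0.3 [284.9 173.2] [ 0.6187 -0.0719  0.1327]
0.4 [284.4 171.7] [ 0.6196 -0.0719  0.1368]
0.5 [283.7 170.3] [ 0.621  -0.072   0.1407]
0.6 [282.9 169. ] [ 0.6228 -0.0721  0.1444]
flap 0.89 942 259 294 157 201
flap 0.15 586 335 359 288 354
flap_lug 0.64 977 259 294 157 201
[[([0.6218, -0.0688, 0.1422], 0.81)], [([0.6218, -0.0688, 0.1422], 0.81)], [([0.6218, -0.0688, 0.1422], 0.81)]]
spot [0.6346, -0.0592, 0.1211] 0.84
flap 0.55 149 311 321 162 178
flap_lug 0.65 173 310 322 161 179
[[], [], []]
spot [0.6302, -0.0032, 0.1239] 0.48
```

>>> move_arm:
  targets:
    - [[6,0,0],[0,0,0],0.2]
    - [[6,0,0],[0,0,0],0.2]
    - [[6,0,15],[0,0,0],0.2]
    - [[6,0,26],[0,0,0],0.2]
    - [[6,0,26],[0,0,0],0.2]

```text
clock: 11.1
tcp_pos: [0.619, -0.0711, 0.1098]
orientation: [-0.002, 0.028, 1.0, 0.0]
wrist_force: [-0.4, -0.2, 1.2]
finger_gap: 0.0344
grip_force: 0.0
```

>>> move_arm:
  targets:
    - [[0,0,0],[0,0,0],1]
    - [[0,0,0],[0,0,0],1]
    - [[0,0,0],[0,0,0],1]

```text
clock: 11.48
tcp_pos: [0.6205, -0.0713, 0.112]
orientation: [0.0, 0.028, 1.0, 0.0]
wrist_force: [-0.7, 2.2, 0.0]
finger_gap: 0.0071
grip_force: 37.9
```

Run:
```python
from h import *
Rt=down(V[2]);p=snap('side')
print(best(env.landmark_of,'flap_lug',p))
for th in np.arange(0.55,2.05,.15): print(round(th,2),(Rt.inv().apply(lug(th)-lug(0.4))*1000).round(1))
```

```text
[([0.6213, -0.0691, 0.1388], 0.83)]
0.55 [-2.2 -0.  -5.8]
0.7 [ -5.2  -0.  -11.2]
0.85 [ -9.   -0.  -16.1]
1.0 [-13.5  -0.  -20.4]
1.15 [-18.6   0.  -24. ]
1.3 [-24.2  -0.  -26.7]
1.45 [-30.1  -0.  -28.6]
1.6 [-36.2  -0.  -29.6]
1.75 [-42.4  -0.  -29.7]
1.9 [-48.6   0.  -28.8]
```

>>> move_arm:
  targets:
    - [[-2,0,-6],[0,0,0],1]
    - [[-5,0,-11],[0,0,0],1]
    - [[-9,0,-16],[0,0,0],1]
    - [[-13.5,0,-20.5],[0,0,0],1]
    - [[-18.5,0,-24],[0,0,0],1]
  squeeze: 40

```text
clock: 12.2
tcp_pos: [0.6377, -0.0719, 0.1347]
orientation: [-0.002, 0.028, 1.0, 0.001]
wrist_force: [2.3, 2.1, -18.0]
finger_gap: 0.0066
grip_force: 38.5
```

>>> move_arm:
  targets:
    - [[-6,0,-3],[0,0,0],1]
    - [[-12,0,-5],[0,0,0],1]
    - [[-18,0,-6],[0,0,0],1]
    - [[-24,0,-6],[0,0,0],1]
    - [[-31,0,-5],[0,0,0],1]

```text
clock: 12.82
tcp_pos: [0.6689, -0.0732, 0.1426]
orientation: [-0.0, 0.028, 1.0, 0.001]
wrist_force: [-7.8, 5.3, -2.9]
finger_gap: 0.0062
grip_force: 38.9
```

Run:
```python
from h import *
p=snap('side','s5.png');q,r,s=cur()
print(q,s['wrist_force'],s['finger_gap'],s['grip_force'],best(env.landmark_of,'flap_lug',p),lug(1.9))
```

```text
[ 0.66995672 -0.07324217  0.14258078] [-4.38676064  6.11355586 -5.16241329] 0.00588823226518336 38.76516580581665 [([0.652, -0.07, 0.1667], 0.56)] [ 0.66816036 -0.07466185  0.16553379]
```

>>> move_arm:
  targets:
    - [[-7,0,1],[0,0,0],1]
    - [[-14,0,3],[0,0,0],1]
    - [[-14,0,3],[0,0,0],1]

```text
clock: 13.3
tcp_pos: [0.6839, -0.0738, 0.1399]
orientation: [0.001, 0.028, 1.0, 0.001]
wrist_force: [-5.1, 6.3, -5.1]
finger_gap: 0.0058
grip_force: 38.7
```

Run:
```python
from h import *
p=snap('side','s6.png');q,r,s=cur()
print(q,s['wrist_force'],s['finger_gap'],s['grip_force'],best(env.landmark_of,'flap_lug',p),[lug(t) for t in(1.5,1.7,1.9)])
x,y=235,100
im=p['pixels'][y:y+100,x:x+110,::-1].astype(float);im=(255*(im/255)**.5).astype(np.uint8)
cv2.imwrite('pics/c6.png',cv2.resize(im,None,fx=6,fy=6,interpolation=cv2.INTER_CUBIC))
```

```text
[ 0.68380766 -0.07377628  0.13984487] [-5.10995253  5.8426259  -5.48017642] 0.0058941282815168725 38.72550666332245 [([0.6686, -0.0701, 0.1658], 0.56), ([0.7522, 0.1003, -0.0013], 0.17)] [array([ 0.65172727, -0.07374064,  0.16578483]), array([ 0.65995639, -0.07420195,  0.16648501]), array([ 0.66816036, -0.07466185,  0.16553379])]
```

View pics/c6.png

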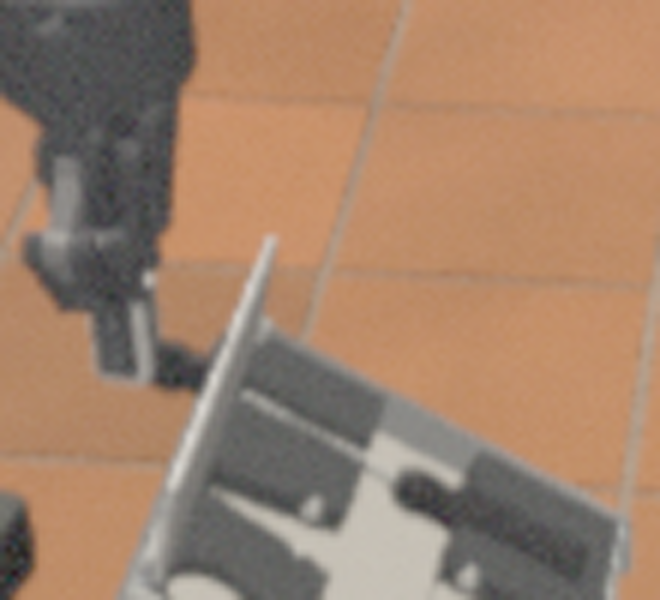

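>>> move_arm:
  targets:
    - [[0,0,0],[0,0,0],0]
    - [[0,0,0],[0,0,0],0]
    - [[-4,0,-60],[0,0,0],0]
    - [[-4,0,-100],[0,0,0],0]
    - [[-4,0,-130],[0,0,0],0]

```text
clock: 14.02
tcp_pos: [0.6892, -0.0763, 0.2725]
orientation: [0.004, 0.028, 1.0, -0.001]
wrist_force: [0.3, -0.7, -0.6]
finger_gap: 0.043
grip_force: 0.0
```

Run:
```python
from h import *
p=snap('side');q,r,s=cur();print(q,s['finger_gap'])
E0=np.array(p['extrinsics'])
# pixel ray of tip in c6 with y=-0.072
f=200/np.tan(np.radians(p['fovy']/2));u,v=255.8,163.0
d=np.array([(u-p['cx'])/f,-(v-p['cy'])/f,-1])@E0[:3,:3];C=-E0[:3,:3].T@E0[:3,3]
for y in(-.068,-.074):print(C+d*(y-C[1])/d[1], 'tcp was .6838 -.0738 .1398')
print(best(env.landmark_of,'flap_lug',p), proj(p,[.6838,-.0738,.1398]))
a=np.arctan2(452.5-446.6,293.2-231);print('spanner yaw',a)
L={}
for c in('top','side'):
  p=snap(c)
  for t in('spanner','pliers'):
    m=[d for d in env.regions_of(t,p) if d['confidence']>.6]
    print(c,t,best(env.landmark_of,t,p),[best(env.spot_in,t,p)])
```

```text
[ 0.69000162 -0.07649234  0.27644536] 0.042627000154933446
[ 0.68417614 -0.068       0.16011588] tcp was .6838 -.0738 .1398
[ 0.68599007 -0.074       0.15577213] tcp was .6838 -.0738 .1398
[([0.6675, -0.0714, 0.1657], 0.6), ([0.7496, 0.099, -0.002], 0.49)] [[257.41417879 168.69972718]]
spanner yaw 0.09457234369024156
top spanner [([0.4495, 0.2297, -0.0022], 0.7)] [[([0.4479, 0.2389, 0.0061], 0.79)]]
top pliers [([0.5969, 0.2374, 0.0009], 0.89)] [[([0.5936, 0.2349, 0.008], 0.56)]]
side spanner [([0.447, 0.2331, -0.0029], 0.61), ([0.6677, -0.0721, 0.1669], 0.54)] [[([0.4459, 0.2456, 0.0066], 0.86)]]
side pliers [([0.591, 0.2357, 0.0002], 0.61), ([0.5876, -0.0681, 0.0743], 0.51)] [[([0.5927, 0.2458, 0.0126], 0.89), ([0.5998, -0.07, 0.0599], 0.2)]]
```

Run:
```python
from h import *
print(rel([.447,.231,.12],down(1.48)), cur()[2]['joint_pos'].round(2))
```

```text
([257.5, 292.2, 147.7], [0.0, -0.0, -8.8]) [-0.22  0.57  0.58  1.58  0.   -0.17]
```

>>> move_arm:
  targets:
    - [[257,292,0],[0,0,-8.8],0.3]
    - [[257,292,0],[0,0,-8.8],0.3]
    - [[257,292,60],[0,0,-8.8],0.3]
    - [[257,292,148],[0,0,-8.8],0.3]
    - [[257,292,148],[0,0,-8.8],0.3]

```text
clock: 15.45
tcp_pos: [0.5076, 0.1544, 0.1848]
orientation: [0.001, -0.429, 0.903, -0.0]
wrist_force: [0.8, -0.3, -0.6]
finger_gap: 0.03
grip_force: 0.0
```

Run:
```python
from h import *
print(rel([.447,.231,.06],down(1.48)), cur()[2]['joint_pos'].round(2))
```

```text
([-20.9, 95.5, 124.7], [-0.01, 0.01, -3.39]) [ 0.14  0.23 -0.12  1.22  0.   -0.74]
```

>>> move_arm:
  targets:
    - [[-21,95,60],[0,0,-3.4],0.3]
    - [[-21,95,90],[0,0,-3.4],0.3]
    - [[-21,95,125],[0,0,-3.4],0.3]
    - [[-21,95,125],[0,0,-3.4],0.3]
    - [[-21,95,125],[0,0,-3.4],0.3]

```text
clock: 16.08
tcp_pos: [0.45, 0.2298, 0.0615]
orientation: [0.001, -0.671, 0.741, -0.0]
wrist_force: [-0.3, -0.4, -0.1]
finger_gap: 0.0301
grip_force: 0.0
```

Run:
```python
from h import *
p=snap('side');q,r,s=cur()
print(q,rel([.447,.231,.03],down(1.48)),s['wrist_force'])
x,y=290,230
f=lambda P:((proj(p,P)[0]-[x,y])*6).round()
print(f(q),f([.447,.231,.008]),f([.447+.0055,.231+.062,.008]))
im=p['pixels'][y:y+95,x:x+110,::-1].astype(float);im=(255*(im/255)**.6).astype(np.uint8)
cv2.imwrite('pics/c7.png',cv2.resize(im,None,fx=6,fy=6,interpolation=cv2.INTER_CUBIC))
```

```text
[0.45069388 0.22983186 0.0620497 ] ([-0.8, 3.9, 32.0], [-0.02, 0.01, -0.05]) [-0.43585696  0.32064114  0.72981477]
[339. 430.] [348. 537.] [315. 699.]
```

View pics/c7.png

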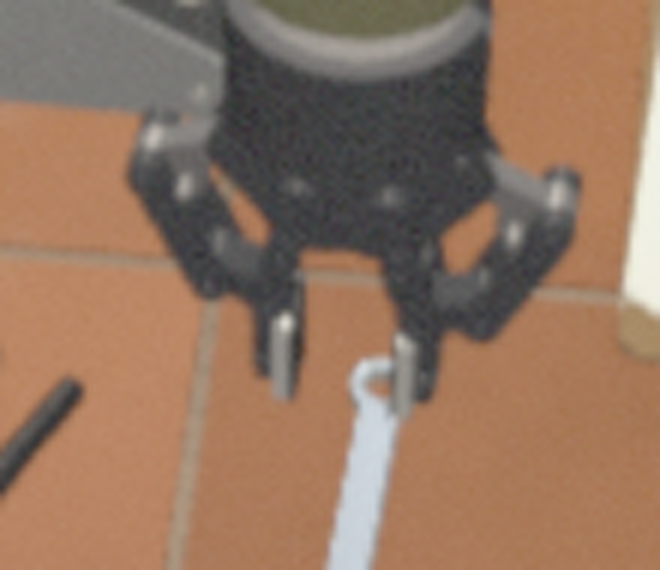

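>>> move_arm:
  targets:
    - [[0,3,35],[0,0,0],0.4]
    - [[0,3,52],[0,0,0],0.4]
    - [[0,3,52],[0,0,0],0.4]
    - [[0,3,56],[0,0,0],0.4]
    - [[0,3,56],[0,0,0],0.4]

```text
clock: 16.75
tcp_pos: [0.4466, 0.2301, 0.005]
orientation: [0.001, -0.672, 0.741, -0.0]
wrist_force: [1.1, 0.4, -0.3]
finger_gap: 0.0256
grip_force: 0.0
```

>>> move_arm:
  targets:
    - [[0,0,3],[0,0,0],0.4]
    - [[0,0,3],[0,0,0],0.4]
    - [[0,0,6],[0,0,0],0.4]
    - [[0,0,6],[0,0,0],0.4]

```text
clock: 17.25
tcp_pos: [0.4453, 0.23, -0.0023]
orientation: [-0.0, -0.672, 0.74, 0.0]
wrist_force: [-0.0, 0.6, 0.2]
finger_gap: 0.0257
grip_force: 0.0
```

>>> move_arm:
  targets:
    - [[0,0,3],[0,0,0],0.4]
    - [[0,0,3],[0,0,0],0.4]
    - [[0,0,5],[0,0,0],0.4]
    - [[0,0,5],[0,0,0],0.4]

```text
clock: 17.75
tcp_pos: [0.4454, 0.2299, -0.0072]
orientation: [-0.0, -0.672, 0.74, 0.0]
wrist_force: [0.6, 0.7, -0.1]
finger_gap: 0.0258
grip_force: 0.0
```

>>> move_arm:
  targets:
    - [[0,0,3],[0,0,0],0.4]
    - [[0,0,3],[0,0,0],0.4]
    - [[0,0,3],[0,0,0],1]
    - [[0,0,3],[0,0,0],1]
    - [[0,0,3],[0,0,0],1]
  squeeze: 30

```text
clock: 18.38
tcp_pos: [0.4456, 0.23, -0.0099]
orientation: [0.0, -0.672, 0.74, -0.0]
wrist_force: [0.3, 0.0, -0.5]
finger_gap: 0.0
grip_force: 0.0
```

>>> move_arm:
  targets:
    - [[0,0,2],[0,0,0],1]
    - [[0,0,2],[0,0,0],1]

```text
clock: 18.62
tcp_pos: [0.4454, 0.2299, -0.0122]
orientation: [-0.0, -0.672, 0.74, 0.0]
wrist_force: [-0.8, -0.6, -0.3]
finger_gap: 0.0004
grip_force: 0.0
```

>>> move_arm:
  targets:
    - [[0,0,2],[0,0,0],1]
    - [[0,0,2],[0,0,0],1]

```text
clock: 18.88
tcp_pos: [0.4454, 0.2299, -0.0142]
orientation: [-0.0, -0.672, 0.74, 0.0]
wrist_force: [-0.4, 0.3, 0.2]
finger_gap: 0.0
grip_force: 0.0
```

>>> move_arm:
  targets:
    - [[0,0,2],[0,0,0],1]
    - [[0,0,2],[0,0,0],1]

```text
clock: 19.12
tcp_pos: [0.4458, 0.2301, -0.0152]
orientation: [0.0, -0.672, 0.74, -0.0]
wrist_force: [-1.8, -0.8, 7.3]
finger_gap: 0.0002
grip_force: 3.7
```

>>> move_arm:
  targets:
    - [[0,0,-5],[0,0,0],0.4]
    - [[0,0,-5],[0,0,0],0.4]
    - [[0,0,-5],[0,0,0],0.4]
    - [[0,0,6],[0,0,0],0.4]
    - [[0,0,6],[0,0,0],0.4]

```text
clock: 19.75
tcp_pos: [0.4451, 0.2298, -0.023]
orientation: [-0.001, -0.672, 0.74, 0.0]
wrist_force: [-0.2, 0.3, -0.5]
finger_gap: 0.0254
grip_force: 0.0
```

>>> move_arm:
  targets:
    - [[0,0,0],[0,0,0],1]
    - [[0,0,0],[0,0,0],1]
    - [[0,0,0],[0,0,0],1]
  squeeze: 50

```text
clock: 20.12
tcp_pos: [0.4454, 0.23, -0.0221]
orientation: [-0.0, -0.672, 0.74, 0.0]
wrist_force: [-0.9, -0.0, -1.2]
finger_gap: 0.0121
grip_force: 50.6
```

```bash
cat >> h.py <<'E'
def tgt(seat,h,off): # TCP pose so that tool origin (at off mm in TCP frame) sits h mm above seat (insert mm)
    Rt=down(V[2],np.pi/6); O=iw(np.array(seat)+[0,0,h]); return O-Rt.apply(np.array(off)/1000),Rt
SS=[0,64,-8.5];PS=[0,0,-11.5]
E
python3 - <<'E'
from h import *
t,Rt=tgt(SS,70,[-1,0,-22]);q,r,s=cur();print(t,rel(t,Rt))
mid=(np.array(q)+t)/2; 
b=(q,r)
for k in (0,.3,.6,1):
    pos=q+(t-q)*k; pos[2]=max(pos[2],.15); print(k,pos,rel(pos,R.from_rotvec((r.inv()*Rt).as_rotvec()*0) if 0 else r*R.from_rotvec((r.inv()*Rt).as_rotvec()*k)))
E
```

```text
[ 0.56799842 -0.00494643  0.107708  ] ([222.1, -144.5, -129.8], [2.29, -2.39, 8.55])
0 [0.44539613 0.22997548 0.15      ] ([0.0, 0.0, -172.1], [0.0, 0.0, 0.0])
0.3 [0.48217682 0.1594989  0.15      ] ([66.6, -43.3, -172.1], [0.69, -0.72, 2.57])
0.6 [0.51895751 0.08902233 0.15      ] ([133.3, -86.7, -172.1], [1.38, -1.43, 5.13])
1 [ 0.56799842 -0.00494643  0.15      ] ([222.1, -144.5, -172.1], [2.29, -2.39, 8.55])
```

>>> move_arm:
  targets:
    - [[0,0,-50],[0,0,0],1]
    - [[0,0,-110],[0,0,0],1]
    - [[30,-20,-170],[0.23,-0.24,0.86],1]
    - [[67,-43,-190],[0.46,-0.48,1.7],1]
    - [[110,-70,-190],[0.69,-0.72,2.57],1]

```text
clock: 20.75
tcp_pos: [0.5072, 0.1129, 0.1714]
orientation: [0.09, -0.487, 0.869, -0.004]
wrist_force: [0.8, -0.6, -0.8]
finger_gap: 0.0125
grip_force: 50.6
```

Run:
```python
from h import *
t,Rt=tgt(SS,90,[-1,0,-22]);q,r,s=cur();print(s['finger_gap'],s['grip_force'],q,t,rel(t,Rt))
p=snap('side');print(best(env.landmark_of,'spanner',p))
```

```text
0.012519476734221251 50.56338965892792 [0.50723119 0.11290456 0.17144847] [ 0.5580141  -0.00438672  0.12502851] ([80.5, -100.2, 44.3], [1.58, -1.62, 5.96])
[([0.5035, 0.1134, 0.1899], 0.78), ([0.3147, 0.2565, -0.0013], 0.15)]
```

>>> move_arm:
  targets:
    - [[20,-30,0],[0.26,-0.27,1.0],1]
    - [[40,-60,0],[0.53,-0.54,2.0],1]
    - [[60,-80,0],[0.8,-0.8,3.0],1]
    - [[80,-100,10],[1.06,-1.08,4.0],1]
    - [[80,-100,20],[1.32,-1.35,5.0],1]

```text
clock: 21.48
tcp_pos: [0.552, -0.0062, 0.1449]
orientation: [0.231, -0.058, 0.971, -0.007]
wrist_force: [0.2, -0.1, -1.0]
finger_gap: 0.0123
grip_force: 50.6
```

Run:
```python
from h import *
t,Rt=tgt(SS,70,[-1,0,-22]);q,r,s=cur();print(s['finger_gap'],s['grip_force'],q,t,rel(t,Rt))
```

```text
0.012275270418831434 50.590694546699524 [ 0.55197903 -0.0062108   0.14486456] [ 0.56799842 -0.00494643  0.107708  ] ([2.3, 1.0, 40.4], [0.25, -0.31, 0.94])
```

>>> move_arm:
  targets:
    - [[2.5,1,30],[0.25,-0.31,0.94],1]
    - [[2.5,1,40],[0.25,-0.31,0.94],1]
    - [[2.5,1,40],[0.25,-0.31,0.94],1]
    - [[2.5,1,40],[0.25,-0.31,0.94],1]

```text
clock: 21.98
tcp_pos: [0.569, -0.0037, 0.1099]
orientation: [0.259, 0.022, 0.966, -0.007]
wrist_force: [-0.3, 0.9, -0.3]
finger_gap: 0.0123
grip_force: 50.6
```

Run:
```python
from h import *
Ri,t0=ins(*V)
t,Rt=tgt(SS,70,[-1,0,-22]);q,r,s=cur();print(s['finger_gap'],q,rel(t,Rt))
for k in range(2):
  for c in('side','top'):
    p=snap(c)
    for t in('spanner','spanner_jaw','spanner_seat'):
        for d in env.landmark_of(t,p)[:1]: print(c,t,(Ri.T@(np.array(d['centre'])-t0)*1000).round(1),round(d['confidence'],2))
    if k==0:
      for d in env.regions_of('spanner',p)[:2]:
        m=d['mask'];ys,xs=np.nonzero(m);print('mask',len(xs),round(d['confidence'],2),xs.mean(),ys.mean())
```

```text
0.012292419404487116 [ 0.56899613 -0.00372904  0.10990049] ([1.9, -1.3, 1.4], [0.01, -0.0, 0.06])
side spanner [-2.5 68.8 59.7] 0.76
side spanner_jaw [60.7 67.9 62.7] 0.68
side spanner_seat [ 1.7 64.4 -8.4] 0.62
mask 420 0.82 304.0238095238095 191.52619047619046
top spanner [ 0.8 68.1 60.4] 0.46
top spanner_jaw [64.  68.2 66.8] 0.68
top spanner_seat [ 3.  63.1 -8.8] 0.69
mask 217 0.47 316.33640552995394 188.3179723502304
side spanner [-4.8 69.  60.7] 0.76
side spanner_jaw [60.9 69.9 65. ] 0.78
side spanner_seat [-2.  61.  -8.4] 0.67
top spanner [ 1.2 66.5 60. ] 0.64
top spanner_jaw [60.3 66.5 66.1] 0.61
top spanner_seat [ 1.8 61.1 -8.3] 0.81
```

```bash
cat > prof.py <<'E'
from h import *
import pickle
from scipy.ndimage import map_coordinates
ims=pickle.load(open('ims.pkl','rb'));Ri,t0=ins(*V)
def seg(g,ys,thr):
    b=g>thr; e=np.flatnonzero(np.diff(b.astype(int)));return [round(float(np.interp(thr,*( ([g[i],g[i+1]],[ys[i],ys[i+1]]) if g[i]<g[i+1] else ([g[i+1],g[i]],[ys[i+1],ys[i]])))),1) for i in e]
for c in('top','side'):
    p=ims[c];im=p['pixels'].mean(2)
    for x in(-40,-50,-58):
        ys=np.arange(-110,111,.5)
        uv=proj(p,np.array([Ri@[x/1000,y/1000,0.]+t0 for y in ys]))
        g=map_coordinates(im,[uv[:,1],uv[:,0]],order=1);print(c,'x',x,seg(g,ys,115),'max',g.max().round())
    for y in(-20,30,45,90):
        xs=np.arange(-110,60,.5)
        uv=proj(p,np.array([Ri@[x/1000,y/1000,-.018 if abs(y)!=99 else 0]+t0 for x in xs]))
        g=map_coordinates(im,[uv[:,1],uv[:,0]],order=1);print(c,'y',y,seg(g,xs,115))
E
python3 prof.py
```

```text
top x -40 [-20.2, 21.1, 55.7, 72.6] max 178.0
top x -50 [-21.8, 20.7, 55.0, 71.8] max 179.0
top x -58 [-22.9, 22.2, 55.2, 72.0] max 178.0
top y -20 [-108.0, -103.1, -85.5, 15.0, 28.1]
top y 30 [-107.0, -104.6, -25.1, 12.7, 27.7]
top y 45 [-110.0, -105.0, -25.9, 12.6, 26.1]
top y 90 [-107.6, -106.5, -26.7, 11.0]
side x -40 [-3.9, 22.0, 66.8, 72.7] max 140.0
side x -50 [-5.6, 22.2, 66.2, 72.4] max 140.0
side x -58 [-6.1, 23.3, 63.7, 74.0] max 141.0
side y -20 [-81.9, 24.8]
side y 30 [-21.8, 18.0, 35.1]
side y 45 [-76.3, -61.6, -22.4, 20.1, 35.0]
side y 90 []
```

```bash
cat > meas.py <<'E'
from h import *
import sys
from scipy.optimize import minimize
Ri,t0=ins(*V)
def shape(tool):
    a=np.linspace(0,2*np.pi,24,endpoint=False);ci=lambda x,r:np.c_[x+r*np.cos(a),r*np.sin(a)]
    if tool=='spanner': return [ci(62,17),ci(-66,11.5),np.array([(-66,-7),(62,-7),(62,7),(-66,7)])],8
    return [ci(38,12),np.array([(38,-11),(79,-3),(79,3),(38,11)]),np.array([(-79,22.5),(0,19.5),(38,10),(38,-10),(0,-19.5),(-79,-22.5)])],11
def measure(tool,off):
    polys,th=shape(tool);q,r,s=cur()
    O=Ri.T@(q+r.apply(np.array(off)/1000)-t0)*1000
    print('FK origin in insert',O.round(1))
    X=r.apply([-1,0,0]);Y=r.apply([0,1,0]);Z=r.apply([0,0,-1])
    out=[]
    for c in('side','top'):
        p=snap(c);rs=[d for d in env.regions_of(tool,p) if d['confidence']>.3]
        if not rs: print(c,'none');continue
        B=q+r.apply(np.array(off)/1000)
        best_=None
        for d in rs:
            k=6;c0=proj(p,B)[0];x0,y0=(c0-70).astype(int)
            m=d['mask'][max(y0,0):y0+140,max(x0,0):x0+140].astype(np.float32)
            if m.sum()<60: continue
            m=cv2.GaussianBlur(cv2.resize(m,None,fx=k,fy=k),(0,0),2)
            def render(v):
                h=np.zeros(m.shape,np.uint8)
                for P in polys:
                  for z in (0,th):
                    w=B+((P[:,:1]+v[0])*X+(P[:,1:]+v[1])*Y+z*Z)/1000
                    uv=(proj(p,w)-[max(x0,0),max(y0,0)]+.5)*k-.5
                    cv2.fillPoly(h,[(uv*16).astype(np.int32)],255,cv2.LINE_AA,4)
                return cv2.GaussianBlur(h,(0,0),2)/255.
            def cost(v):
                h=render(v);return (m*(1-h)).sum()/m.sum()+.3*abs(0)+ .25*(h*(1-m)).sum()/h.sum()
            o=min((minimize(cost,i,method='Nelder-Mead',options=dict(initial_simplex=[i,[i[0]+3,i[1]],[i[0],i[1]+3]],xatol=.05)) for i in ([0,0],[-3,4],[3,4],[0,-3])),key=lambda o:o.fun)
            if best_ is None or o.fun<best_.fun: best_=o
        if best_ is not None: print(c,'delta along x,y (mm)',best_.x.round(1),'cost',round(best_.fun,3))
if __name__=='__main__': measure(sys.argv[1],eval(sys.argv[2]))
E
python3 meas.py spanner '[-1,0,-22]'
python3 - <<'E'
from h import *
import pickle
E
```

```text
FK origin in insert [-0.1 65.4 62.4]
side delta along x,y (mm) [-1.9 -0.2] cost 0.109
top delta along x,y (mm) [-4.6  0.6] cost 0.174
```

>>> move_arm:
  targets:
    - [[-2.5,-2,0],[0,0,0.06],1]
    - [[-2.5,-2,30],[0,0,0.06],1]
    - [[-2.5,-2,50],[0,0,0.06],1]
    - [[-2.5,-2,50],[0,0,0.06],1]

```text
clock: 23.58
tcp_pos: [0.5939, -0.0069, 0.0648]
orientation: [0.257, 0.028, 0.966, -0.006]
wrist_force: [0.4, -0.1, -1.3]
finger_gap: 0.0122
grip_force: 50.6
```

```bash
python3 meas.py spanner '[1.5,0,-22]'
python3 - <<'E'
from h import *
print(cur()[2]['wrist_force'])
Ri,t0=ins(*V)
for c in('side','top','side','top'):
    p=snap(c)
    for t in('spanner','spanner_jaw'):
        for d in env.landmark_of(t,p)[:1]: print(c,t,(Ri.T@(np.array(d['centre'])-t0)*1000).round(1),round(d['confidence'],2))
E
```

```text
FK origin in insert [-1.3 63.5 11.4]
side delta along x,y (mm) [ 0.1 -0.1] cost 0.127
top delta along x,y (mm) [-5.9  0.2] cost 0.183
[ 0.03682657 -0.37281717 -0.94684453]
side spanner [ 0.5 65.2  9.9] 0.87
side spanner_jaw [64.7 66.8 15.2] 0.83
top spanner [ 2.9 65.1 11.1] 0.73
top spanner_jaw [66.4 65.5 17.4] 0.52
side spanner [ 0.8 65.9 12.5] 0.7
side spanner_jaw [63.9 63.6 14.9] 0.8
top spanner [-0.8 64.4 11.2] 0.6
top spanner_jaw [62.3 62.9 16.1] 0.51
```

>>> move_arm:
  targets:
    - [[0,0,8],[0,0,0],1]
    - [[0,0,11],[0,0,0],1]
    - [[0,0,13],[0,0,0],1]
    - [[0,0,13],[0,0,0],1]

```text
clock: 24.88
tcp_pos: [0.6008, -0.0072, 0.0547]
orientation: [0.258, 0.028, 0.966, -0.006]
wrist_force: [0.6, -0.1, 0.1]
finger_gap: 0.0118
grip_force: 50.6
```

```bash
cat > st.py <<'E'
from h import *
import sys
Ri,t0=ins(*V);q,r,s=cur()
print('FK origin',(Ri.T@(q+r.apply(np.array(eval(sys.argv[1]))/1000)-t0)*1000).round(1),'F insert',(Ri.T@s['wrist_force']).round(1),'M',np.round(s['ft_torque'],2),s['finger_gap'],s['clock'])
E
python3 st.py '[0,0,-22]'
```

```text
FK origin [ 1.  63.6 -0.9] F insert [ 0.6 -0.1 -0.2] M [0.02 0.57 0.  ] 0.011808153272054155 24.875
```

>>> move_arm:
  targets:
    - [[0,0,1.5],[0,0,0],1]
    - [[0,0,3],[0,0,0],1]
    - [[0,0,3],[0,0,0],1]

```text
clock: 25.25
tcp_pos: [0.6027, -0.007, 0.0527]
orientation: [0.258, 0.028, 0.966, -0.006]
wrist_force: [-0.0, 0.8, 1.0]
finger_gap: 0.0121
grip_force: 50.8
```

```bash
python3 st.py '[0,0,-22]'
```

```text
FK origin [ 1.7 63.8 -3.5] F insert [0.5 0.8 0.9] M [0.22 0.49 0.24] 0.012088798586260656 25.25
```

>>> move_arm:
  targets:
    - [[0,0,2],[0,0,0],1]
    - [[0,0,3.5],[0,0,0],1]
    - [[0,0,3.5],[0,0,0],1]

```text
clock: 25.62
tcp_pos: [0.6047, -0.0072, 0.0496]
orientation: [0.258, 0.028, 0.966, -0.006]
wrist_force: [0.9, 2.3, -0.5]
finger_gap: 0.0119
grip_force: 50.7
```

```bash
python3 st.py '[0,0,-22]'
```

```text
FK origin [ 1.8 63.8 -7.2] F insert [ 0.4  2.3 -0.8] M [0.3  0.24 0.32] 0.011920123100237177 25.625
```

>>> move_arm:
  targets:
    - [[0,0,2],[0,0,0],1]
    - [[0,0,3],[0,0,0],1]
    - [[0,0,3],[0,0,0],1]

```text
clock: 26.0
tcp_pos: [0.6055, -0.0072, 0.0482]
orientation: [0.259, 0.028, 0.966, -0.006]
wrist_force: [-14.0, 2.0, 21.0]
finger_gap: 0.0122
grip_force: 53.7
```

```bash
python3 st.py '[0,0,-22]'
```

```text
FK origin [ 1.7 63.8 -8.8] F insert [-1.7  1.2 25.2] M [0.48 1.02 0.4 ] 0.012161429908792721 26.0
```

>>> move_arm:
  targets:
    - [[0,0,0.5],[0,0,0],1]
    - [[0,0,-1],[0,0,0],0.4]
    - [[0,0,-1],[0,0,0],0.4]
    - [[0,0,-1],[0,0,0],0.4]

```text
clock: 26.5
tcp_pos: [0.6051, -0.0077, 0.0472]
orientation: [0.258, 0.028, 0.966, -0.006]
wrist_force: [-0.7, 0.5, 0.0]
finger_gap: 0.0259
grip_force: 0.0
```

>>> move_arm:
  targets:
    - [[0,0,-25],[0,0,0],0.4]
    - [[0,0,-60],[0,0,0],0.4]
    - [[0,0,-110],[0,0,0],0.4]
    - [[0,0,-160],[0,0,0],0.2]

```text
clock: 27.0
tcp_pos: [0.5245, -0.0034, 0.1869]
orientation: [0.257, 0.028, 0.966, -0.006]
wrist_force: [0.3, 0.1, 0.6]
finger_gap: 0.0343
grip_force: 0.0
```

Run:
```python
from h import *
Ri,t0=ins(*V);print(cur()[0],cur()[2]['joint_pos'].round(2))
for c in('side','top','side','top'):
    p=snap(c)
    for t in('spanner','spanner_jaw','spanner_seat'):
        for d in env.landmark_of(t,p)[:1]: print(c,t,(Ri.T@(np.array(d['centre'])-t0)*1000).round(1),round(d['confidence'],2))
for t in('pliers','pliers_tip'): print(best(env.landmark_of,t,p))
```

```text
[ 0.52445215 -0.00335726  0.1868816 ] [-0.21 -0.19 -0.7   0.54  0.08 -0.13]
side spanner [ -1.5  66.3 -10.7] 0.87
side spanner_jaw [62.8 66.6 -7.1] 0.56
side spanner_seat [ 1.9 60.3 -6.8] 0.73
top spanner [  2.7  63.9 -12.1] 0.76
top spanner_jaw [62.9 66.2 -4.8] 0.82
top spanner_seat [ 0.7 62.7 -9.9] 0.61
side spanner [-1.4 67.3 -9.7] 0.84
side spanner_jaw [ 1.7  3.6 -2.7] 0.69
top spanner [  1.1  66.  -11.1] 0.61
top spanner_jaw [  99.3  177.  -145.2] 0.72
top spanner_seat [ 0.3 64.2 -8.5] 0.82
[([0.5929, 0.2377, -0.001], 0.84), ([0.5822, -0.0684, 0.074], 0.17)]
[([0.6171, 0.3065, 0.007], 0.62)]
```

Run:
```python
from h import *
print(rel([.5935,.2373,.08],down(1.225)))
q,r,s=cur();print(s['wrist_force'])
```

```text
([6.5, 243.8, 119.8], [-1.9, 2.58, -7.17])
[-0.08923419  0.49536316 -0.8476223 ]
```

>>> move_arm:
  targets:
    - [[6,60,20],[-0.24,0.32,-0.9],0.2]
    - [[6,120,40],[-0.48,0.64,-1.8],0]
    - [[6,180,70],[-0.72,0.97,-2.7],-0.4]
    - [[6,244,90],[-0.95,1.29,-3.6],-0.6]
    - [[6,244,110],[-1.18,1.6,-4.45],-0.6]

```text
clock: 28.52
tcp_pos: [0.5896, 0.2418, 0.0885]
orientation: [0.105, -0.368, 0.924, -0.002]
wrist_force: [-0.6, -0.3, 0.9]
finger_gap: 0.0684
grip_force: 0.0
```

Run:
```python
from h import *
print(cur()[0],rel([.5935,.2373,.05],down(1.225)))
```

```text
[0.5896309  0.24181767 0.08851476] ([7.7, -2.8, 38.1], [-0.72, 0.98, -2.67])
```

>>> move_arm:
  targets:
    - [[3,-1,10],[-0.24,0.33,-0.9],-0.6]
    - [[6,-2,25],[-0.5,0.66,-1.8],-0.6]
    - [[8,-3,38],[-0.72,0.98,-2.67],-0.6]
    - [[8,-3,38],[-0.72,0.98,-2.67],-0.6]

```text
clock: 29.02
tcp_pos: [0.5931, 0.2331, 0.0484]
orientation: [-0.001, -0.571, 0.821, 0.001]
wrist_force: [-0.1, 0.4, 0.8]
finger_gap: 0.0684
grip_force: 0.0
```

Run:
```python
from h import *
print(cur()[0],rel([.5935,.2373,-.010],down(1.225)),cur()[2]['wrist_force'])
p=snap('side');print(best(env.landmark_of,'pliers_tip',p),best(env.landmark_of,'pliers',p))
```

```text
[0.5930687  0.23305794 0.04837724] ([-4.2, 0.9, 58.4], [0.01, -0.0, -0.06]) [-0.14576547  0.37309686  0.77656739]
[([0.6199, 0.3083, 0.0031], 0.67), ([0.3187, 0.2587, -0.0021], 0.52)] [([0.5894, 0.2366, 0.0017], 0.65)]
```

>>> move_arm:
  targets:
    - [[-4,1,35],[0,0,-0.06],-0.6]
    - [[-4,1,60],[0,0,-0.06],-0.5]
    - [[-4,1,71],[0,0,-0.06],-0.5]
    - [[-4,1,71],[0,0,-0.06],-0.4]
    - [[-4,1,71],[0,0,-0.06],-0.2]

```text
clock: 29.8
tcp_pos: [0.5942, 0.2373, -0.0191]
orientation: [0.001, -0.575, 0.818, -0.0]
wrist_force: [0.0, 1.2, 0.6]
finger_gap: 0.0514
grip_force: 0.0
```

>>> move_arm:
  targets:
    - [[0,0,0],[0,0,0],0.5]
    - [[0,0,0],[0,0,0],0.5]
    - [[0,0,0],[0,0,0],0.5]
  squeeze: 60

```text
clock: 30.18
tcp_pos: [0.594, 0.2375, -0.0185]
orientation: [0.001, -0.575, 0.818, 0.0]
wrist_force: [-2.2, -0.1, 8.3]
finger_gap: 0.0355
grip_force: 59.1
```

>>> move_arm:
  targets:
    - [[0,0,-40],[0,0,0],0.5]
    - [[0,0,-100],[0,0,0],0.5]
    - [[0,0,-150],[0,0,0],0.5]
    - [[0,0,-190],[0,0,0],0.5]

```text
clock: 30.68
tcp_pos: [0.5939, 0.2371, 0.1725]
orientation: [0.001, -0.575, 0.818, -0.0]
wrist_force: [1.0, 0.2, -2.4]
finger_gap: 0.035
grip_force: 59.9
```

Run:
```python
from h import *
t,Rt=tgt(PS,100,[0,0,-18.5]);q,r,s=cur();print(s['finger_gap'],s['grip_force'],q,t,rel(t,Rt))
for c in('side','top'):
  p=snap(c)
  for t in('pliers','pliers_tip'): 
    for d in env.landmark_of(t,p)[:1]: print(c,t,(r.inv().apply(np.array(d['centre'])-q)*1000).round(1),round(d['confidence'],2))
```

```text
0.03499853791663645 59.92903411388397 [0.59394653 0.23707928 0.17254163] [ 0.55005487 -0.06804102  0.13462178] ([302.1, -61.7, 37.4], [1.92, -2.56, 7.17])
side pliers [  1.5  -0.6 -22.1] 0.89
side pliers_tip [-75.8  -1.1 -20.1] 0.6
top pliers [ -2.4  -2.3 -18.3] 0.71
```

>>> move_arm:
  targets:
    - [[60,-12,-15],[0.24,-0.32,0.9],0.5]
    - [[120,-25,-20],[0.48,-0.64,1.8],0.5]
    - [[180,-37,-20],[0.72,-0.96,2.7],0.5]
    - [[240,-50,-10],[0.96,-1.28,3.58],0.5]
    - [[300,-61,0],[1.2,-1.6,4.48],0.5]

```text
clock: 31.6
tcp_pos: [0.5477, -0.0676, 0.1673]
orientation: [0.169, -0.211, 0.963, -0.004]
wrist_force: [1.2, -0.4, -2.1]
finger_gap: 0.0352
grip_force: 60.1
```

Run:
```python
from h import *
t,Rt=tgt(PS,80,[0,0,-18.5]);q,r,s=cur();print(s['finger_gap'],s['grip_force'],q,t,rel(t,Rt))
```

```text
0.035175858402243534 60.13645648956299 [ 0.5477377  -0.06764359  0.16733761] [ 0.56003919 -0.06860073  0.11730127] ([6.1, -1.8, 51.1], [0.72, -0.98, 2.66])
```

>>> move_arm:
  targets:
    - [[2,0,10],[0.24,-0.33,0.9],0.5]
    - [[4,-1,20],[0.48,-0.66,1.8],0.5]
    - [[6,-2,40],[0.72,-0.98,2.66],0.5]
    - [[6,-2,51],[0.72,-0.98,2.66],0.5]
    - [[6,-2,51],[0.72,-0.98,2.66],0.5]

```text
clock: 32.22
tcp_pos: [0.5611, -0.0667, 0.1177]
orientation: [0.258, 0.023, 0.966, -0.007]
wrist_force: [0.6, -1.0, -0.7]
finger_gap: 0.0352
grip_force: 60.2
```

```bash
cat > lm.py <<'E'
from h import *
import sys
tool,pt=sys.argv[1:3]
Ri,t0=ins(*V)
for c in('side','top','side','top'):
    p=snap(c)
    for t in(tool,pt,tool+'_seat'):
        for d in env.landmark_of(t,p)[:1]: print(c,t,(Ri.T@(np.array(d['centre'])-t0)*1000).round(1),round(d['confidence'],2))
E
python3 lm.py pliers pliers_tip; python3 meas.py pliers '[0,0,-18.5]'
python3 - <<'E'
from h import *
t,Rt=tgt(PS,80,[0,0,-18.5]);print(rel(t,Rt),cur()[2]['clock'])
E
```

```text
side pliers [ 1.1  1.3 69.7] 0.93
side pliers_tip [79.2  1.2 69.3] 0.77
side pliers_seat [ 0.7  3.  -9.2] 0.98
top pliers [ 7.7 -2.4 69.3] 0.81
top pliers_tip [77.3 -0.7 77. ] 0.62
top pliers_seat [  1.3   0.7 -14.9] 0.87
side pliers [ 2.5  1.8 72.1] 0.76
side pliers_tip [82.1 -1.7 72.5] 0.57
side pliers_seat [-1.5  0.3 -8. ] 0.62
top pliers [ 5.9  1.  69.2] 0.75
top pliers_tip [76.4  0.4 79.7] 0.76
top pliers_seat [  1.8   3.7 -15.5] 0.69
FK origin in insert [ 2.4  1.5 69.4]
side delta along x,y (mm) [3.7 0.9] cost 0.155
top delta along x,y (mm) [44.1  0.3] cost 0.169
([2.4, -1.6, 0.9], [0.0, 0.01, 0.03]) 33.225
```

>>> move_arm:
  targets:
    - [[2.5,-1.3,10],[0,0,0.03],0.5]
    - [[2.5,-1.3,35],[0,0,0.03],0.5]
    - [[2.5,-1.3,60],[0,0,0.03],0.5]
    - [[2.5,-1.3,60],[0,0,0.03],0.5]

```text
clock: 33.72
tcp_pos: [0.5884, -0.0695, 0.0634]
orientation: [0.257, 0.027, 0.966, -0.006]
wrist_force: [0.2, -0.2, -1.7]
finger_gap: 0.0352
grip_force: 60.3
```

```bash
python3 lm.py pliers pliers_tip; python3 meas.py pliers '[0,0,-18.5]'; python3 st.py '[0,0,-18.5]'
```

```text
side pliers [-3.7  1.9  6.9] 0.95
side pliers_tip [76.1 -2.8 10.9] 0.96
side pliers_seat [ 2.3  1.6 -6.7] 0.93
top pliers [ 3.7 -0.8  6.5] 0.6
top pliers_tip [76.7 -3.8 18.9] 0.56
top pliers_seat [  3.4  -0.6 -13.5] 0.98
side pliers [-283.9  311.7   81.7] 0.72
side pliers_tip [78.7 -2.3 14.7] 0.95
side pliers_seat [ 0.2  2.6 -7.3] 0.83
top pliers [ 1.7 -0.4  8.4] 0.68
top pliers_tip [75.6 -3.6 16.3] 0.53
top pliers_seat [ -0.7   1.8 -15. ] 0.8
FK origin in insert [0.1 0.3 9.5]
side delta along x,y (mm) [5.3 1. ] cost 0.123
top delta along x,y (mm) [57.6  0. ] cost 0.155
FK origin [-0.   0.3  9.4] F insert [ 0.5 -0.7 -0.2] M [-0.    0.63  0.01] 0.03495650124826365 34.725
```

>>> move_arm:
  targets:
    - [[0,0,6],[0,0,0],0.5]
    - [[0,0,9],[0,0,0],0.5]
    - [[0,0,11],[0,0,0],0.5]
    - [[0,0,11],[0,0,0],0.5]

```text
clock: 35.22
tcp_pos: [0.595, -0.0701, 0.0563]
orientation: [0.259, 0.027, 0.965, -0.007]
wrist_force: [-0.4, -0.1, -2.2]
finger_gap: 0.0352
grip_force: 60.4
```

```bash
python3 st.py '[0,0,-18.5]'
```

```text
FK origin [-0.2  0.4 -1.8] F insert [-1.4 -0.2 -1.7] M [0.1  0.61 0.07] 0.03518284979937829 35.225
```

>>> move_arm:
  targets:
    - [[0,0,1.5],[0,0,0],0.5]
    - [[0,0,3],[0,0,0],0.5]
    - [[0,0,3],[0,0,0],0.5]

```text
clock: 35.6
tcp_pos: [0.5969, -0.0702, 0.0542]
orientation: [0.26, 0.027, 0.965, -0.007]
wrist_force: [2.6, 1.2, -1.9]
finger_gap: 0.0349
grip_force: 63.7
```

```bash
python3 st.py '[0,0,-18.5]'
```

```text
FK origin [ 0.4  0.5 -4.6] F insert [ 1.3  1.3 -3. ] M [0.2  0.5  0.26] 0.03492181486257909 35.6
```

>>> move_arm:
  targets:
    - [[0,0,2],[0,0,0],0.5]
    - [[0,0,4],[0,0,0],0.5]
    - [[0,0,4],[0,0,0],0.5]

```text
clock: 35.98
tcp_pos: [0.5992, -0.0708, 0.0509]
orientation: [0.26, 0.027, 0.965, -0.007]
wrist_force: [2.8, -1.0, -1.7]
finger_gap: 0.0355
grip_force: 63.6
```

```bash
python3 st.py '[0,0,-18.5]'
```

```text
FK origin [ 0.7 -0.1 -8.6] F insert [ 1.6 -0.8 -2.9] M [-0.19  0.41  0.25] 0.03546172304075846 35.975
```

>>> move_arm:
  targets:
    - [[0,0,1],[0,0,0],0.5]
    - [[0,0,2],[0,0,0],0.5]
    - [[0,0,2],[0,0,0],0.5]

```text
clock: 36.35
tcp_pos: [0.6001, -0.0709, 0.0492]
orientation: [0.26, 0.027, 0.965, -0.007]
wrist_force: [-1.6, -1.8, 1.3]
finger_gap: 0.0353
grip_force: 64.2
```

```bash
python3 st.py '[0,0,-18.5]'
```

```text
FK origin [  0.7  -0.1 -10.5] F insert [-0.6 -1.9  1.9] M [-0.42  0.43  0.28] 0.035324719848021865 36.35
```

>>> move_arm:
  targets:
    - [[0,0,1],[0,0,0],0.5]
    - [[0,0,2],[0,0,0],0.5]
    - [[0,0,2],[0,0,0],0.5]

```text
clock: 36.72
tcp_pos: [0.6007, -0.071, 0.0479]
orientation: [0.26, 0.027, 0.965, -0.007]
wrist_force: [-8.6, -1.1, 11.4]
finger_gap: 0.0354
grip_force: 65.2
```

```bash
python3 st.py '[0,0,-18.5]'
```

```text
FK origin [  0.5  -0.1 -11.9] F insert [-1.7 -1.6 14.1] M [-0.39  0.79  0.3 ] 0.03539062253846346 36.725
```

>>> move_arm:
  targets:
    - [[0,0,1],[0,0,0],0.5]
    - [[0,0,1.5],[0,0,0],0.5]
    - [[0,0,1.5],[0,0,0],0.5]

```text
clock: 37.1
tcp_pos: [0.6008, -0.071, 0.0477]
orientation: [0.26, 0.027, 0.965, -0.008]
wrist_force: [-22.9, -0.2, 27.9]
finger_gap: 0.0348
grip_force: 66.9
```

```bash
python3 st.py '[0,0,-18.5]'; python3 lm.py pliers pliers_tip; python3 lm.py spanner spanner_jaw
```

```text
FK origin [  0.5  -0.1 -12.2] F insert [-5.8 -1.5 35.6] M [-0.22  1.48  0.33] 0.03482310353824387 37.1
side pliers [ 1.5 -2.5 -9.2] 0.72
side pliers_tip [78.1 -3.  -8.4] 0.83
side pliers_seat [-1.4  0.8 -9.5] 0.59
top pliers [  3.8  -2.6 -12.6] 0.51
top pliers_tip [73.1 -3.3 -4.7] 0.64
top pliers_seat [  1.1   5.4 -14.3] 0.59
side pliers [ 1.  -3.  -8.6] 0.65
side pliers_tip [76.8 -1.2 -9.8] 0.9
side pliers_seat [-0.1  1.7 -6.5] 0.71
top pliers [  0.4  -1.5 -11.8] 0.47
top pliers_tip [75.4 -2.9 -2.5] 0.61
top pliers_seat [  3.3   3.  -16.2] 0.6
side spanner [ -0.8  65.9 -11.3] 0.79
side spanner_jaw [63.1 67.4 -5.5] 0.71
side spanner_seat [-149.  -207.2   -3.6] 0.62
top spanner [115.    2.8  40.1] 0.59
top spanner_jaw [66.3 67.6 -3.9] 0.57
top spanner_seat [ 3.5 64.1 -7.6] 0.63
side spanner [  0.9  68.6 -11.5] 0.67
side spanner_jaw [63.4 68.8 -6.5] 0.56
side spanner_seat [  2.8  59.3 -14. ] 0.74
top spanner [  1.3  66.3 -13.3] 0.59
top spanner_jaw [62.4 68.1 -3.2] 0.48
top spanner_seat [ 1.6 63.  -8.4] 0.96
```

>>> move_arm:
  targets:
    - [[0,0,-1.5],[0,0,0],0.5]
    - [[0,0,-2],[0,0,0],-0.05]
    - [[0,0,-2],[0,0,0],-0.05]
    - [[0,0,-2],[0,0,0],-0.05]

```text
clock: 39.2
tcp_pos: [0.6001, -0.0703, 0.0469]
orientation: [0.259, 0.027, 0.966, -0.007]
wrist_force: [0.0, -0.3, 0.5]
finger_gap: 0.0448
grip_force: 0.0
```

>>> move_arm:
  targets:
    - [[0,0,-10],[0,0,0],-0.05]
    - [[0,0,-25],[0,0,0],-0.05]
    - [[0,0,-60],[0,0,0],-0.05]
    - [[0,0,-110],[0,0,0],0.2]
    - [[0,0,-160],[0,0,0],0.3]

```text
clock: 39.83
tcp_pos: [0.5189, -0.0659, 0.1881]
orientation: [0.26, 0.027, 0.965, -0.007]
wrist_force: [1.1, -0.4, 0.4]
finger_gap: 0.0299
grip_force: 0.0
```

```bash
python3 lm.py pliers pliers_tip
python3 - <<'E'
from h import *
p=snap('side');q,r,s=cur()
print(best(env.landmark_of,'flap_lug',p),[lug(t).round(4).tolist() for t in(1.7,1.9,2.05)])
x,y=235,110
im=p['pixels'][y:y+105,x:x+115,::-1].astype(float);im=(255*(im/255)**.6).astype(np.uint8)
cv2.imwrite('pics/c8.png',cv2.resize(im,None,fx=5.5,fy=5.5,interpolation=cv2.INTER_CUBIC))
print(q,s['clock'],rel([.668-.0,-.0745,.24],down(V[2])))
E
```

```text
side pliers [ 0.4 -2.1 -7.8] 0.95
side pliers_tip [76.8 -0.9 -5.7] 0.93
side pliers_seat [ 1.3  2.3 -7.5] 0.68
top pliers [  2.6   1.  -13.6] 0.8
top pliers_tip [79.6 -2.8 -1.3] 0.72
top pliers_seat [  2.    2.5 -16.6] 0.83
side pliers [-0.  -3.2 -6.8] 0.61
side pliers_tip [77.3  0.3 -4.5] 0.94
side pliers_seat [  3.5   0.4 -10.6] 0.64
top pliers [  2.1  -1.9 -13.9] 0.88
top pliers_tip [76.1  1.2 -1.2] 0.83
top pliers_seat [ -0.2   2.2 -15.3] 0.69
[([0.6679, -0.075, 0.1659], 0.8)] [[0.66, -0.0742, 0.1665], [0.6682, -0.0747, 0.1655], [0.6741, -0.075, 0.1638]]
[ 0.52029188 -0.06613898  0.18573961] 40.675 ([-155.2, -0.1, 27.2], [0.0, 3.01, 0.0])
```

View pics/c8.png

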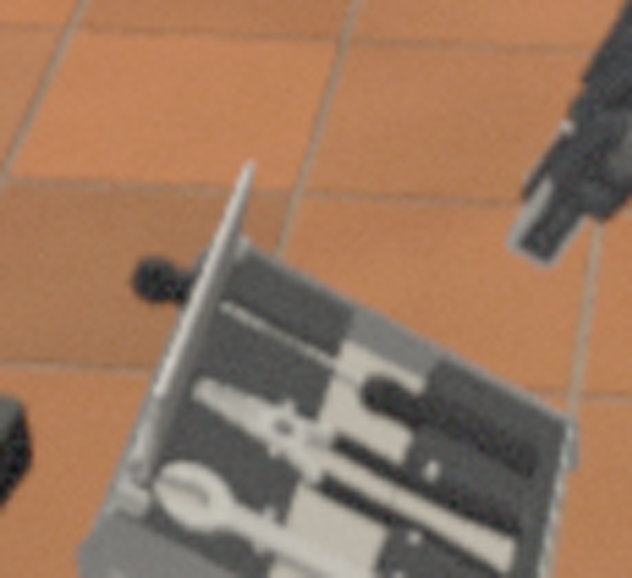

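>>> move_arm:
  targets:
    - [[0,0,-30],[0,0.75,0],1]
    - [[-20,0,-55],[0,1.5,0],1]
    - [[-60,0,-55],[0,2.25,0],1]
    - [[-110,0,-60],[0,3.01,0],1]
    - [[-150,0,-60],[0,3.01,0],1]

```text
clock: 41.35
tcp_pos: [0.6218, -0.072, 0.3129]
orientation: [-0.001, 0.028, 1.0, 0.0]
wrist_force: [1.3, -1.1, 0.6]
finger_gap: -0.0001
grip_force: 0.0
```

Run:
```python
from h import *
q,r,s=cur();print(q,s['clock'],rel([.704,-.0755,.26],down(V[2])),rel([.704,-.0755,.130],down(V[2])))
```

```text
[ 0.62184996 -0.07197502  0.31289424] 41.35 ([-82.3, 1.0, 52.7], [0.0, -0.01, 0.0]) ([-82.7, 0.9, 182.7], [0.0, -0.01, 0.0])
```

>>> move_arm:
  targets:
    - [[-50,0,20],[0,0,0],1]
    - [[-82,1,40],[0,0,0],1]
    - [[-82,1,80],[0,0,0],1]
    - [[-82,1,140],[0,0,0],1]
    - [[-82,1,182],[0,0,0],1]

```text
clock: 41.98
tcp_pos: [0.7009, -0.075, 0.1275]
orientation: [-0.002, 0.028, 1.0, 0.001]
wrist_force: [-0.9, 0.0, 0.0]
finger_gap: -0.0
grip_force: 0.0
```

>>> move_arm:
  targets:
    - [[0,0,0],[0,0,0],1]
    - [[15,0,0],[0,0,0],1]
    - [[30,0,0],[0,0,0],1]
    - [[45,0,0],[0,0,0],1]
    - [[52,0,-2],[0,0,0],1]

```text
clock: 42.6
tcp_pos: [0.6514, -0.0728, 0.1362]
orientation: [0.002, 0.028, 1.0, -0.0]
wrist_force: [1.8, -0.1, 0.1]
finger_gap: 0.0
grip_force: 0.5
```

Run:
```python
from h import *
p=snap('side');q,r,s=cur();print(q,s['wrist_force'],s['clock'],best(env.landmark_of,'flap_lug',p),[lug(t).round(4).tolist() for t in(.6,.8,1,1.2)])
```

```text
[ 0.65046864 -0.07267438  0.13621418] [-0.44721709 -0.14382775  0.93859813] 42.65 [([0.5943, -0.0081, 0.0658], 0.69), ([0.6309, -0.0709, 0.1567], 0.6)] [[0.6228, -0.0721, 0.1444], [0.6273, -0.0724, 0.1513], [0.6332, -0.0727, 0.1572], [0.6401, -0.0731, 0.1617]]
```

>>> move_arm:
  targets:
    - [[8,0,-5],[0,0,0],1]
    - [[8,0,-42],[0,0,0],1]
    - [[27,0,-45],[0,0,0],1]
    - [[27,0,-20],[0,0,0],1]
    - [[27,0,5],[0,0,0],1]

```text
clock: 43.32
tcp_pos: [0.617, -0.0707, 0.13]
orientation: [-0.005, 0.028, 1.0, -0.0]
wrist_force: [-5.8, 0.1, 4.9]
finger_gap: 0.0002
grip_force: 2.1
```

>>> move_arm:
  targets:
    - [[1,0,8],[0,0,0],1]
    - [[3,0,15],[0,0,0],1]
    - [[3,0,15],[0,0,0],1]

```text
clock: 43.7
tcp_pos: [0.6199, -0.0707, 0.1128]
orientation: [-0.0, 0.028, 1.0, 0.0]
wrist_force: [-0.1, 0.6, -0.1]
finger_gap: 0.0002
grip_force: 0.0
```

Run:
```python
from h import *
p=snap('side');q,r,s=cur();print(q,s['wrist_force'],s['clock'],best(env.landmark_of,'flap_lug',p),[lug(t).round(4).tolist() for t in(0,.2,.4)])
```

```text
[ 0.62025457 -0.07074227  0.1131419 ] [-0.26270774 -1.48118931 -0.44523799] 43.75 [([0.6197, -0.0703, 0.1243], 0.61), ([0.3166, 0.2573, -0.0001], 0.29)] [[0.6182, -0.0719, 0.1204], [0.6181, -0.0719, 0.1286], [0.6196, -0.0719, 0.1368]]
```

Nearly shut; press down until the stop is felt.

>>> move_arm:
  targets:
    - [[0,0,2],[0,0,0],1]
    - [[0,0,3.5],[0,0,0],1]
    - [[0,0,3.5],[0,0,0],1]

```text
clock: 44.18
tcp_pos: [0.62, -0.0707, 0.1096]
orientation: [-0.0, 0.028, 1.0, 0.0]
wrist_force: [0.1, -0.2, 0.1]
finger_gap: -0.0006
grip_force: 0.0
```

>>> move_arm:
  targets:
    - [[0,0,1.5],[0,0,0],1]
    - [[0,0,2],[0,0,0],1]
    - [[0,0,2],[0,0,0],1]

```text
clock: 44.55
tcp_pos: [0.6198, -0.0707, 0.108]
orientation: [-0.0, 0.028, 1.0, 0.0]
wrist_force: [-1.9, 0.6, 4.8]
finger_gap: 0.0002
grip_force: 2.0
```

>>> move_arm:
  targets:
    - [[0,0,1],[0,0,0],1]
    - [[0,0,2],[0,0,0],1]
    - [[0,0,2],[0,0,0],1]

```text
clock: 44.92
tcp_pos: [0.6199, -0.0708, 0.1077]
orientation: [0.001, 0.028, 1.0, 0.0]
wrist_force: [-3.9, 0.9, 12.0]
finger_gap: -0.0001
grip_force: 6.5
```

>>> move_arm:
  targets:
    - [[0,0,2],[0,0,0],1]
    - [[0,0,2],[0,0,0],1]
    - [[0,0,-10],[0,0,0],1]
    - [[20,0,-70],[0,0,0],1]

```text
clock: 45.42
tcp_pos: [0.5981, -0.0691, 0.1713]
orientation: [-0.004, 0.028, 1.0, 0.001]
wrist_force: [1.0, 0.7, 0.1]
finger_gap: -0.0
grip_force: 0.0
```

>>> move_arm:
  targets:
    - [[60,0,-50],[0,0,0],1]
    - [[120,40,-60],[0,0,0],1]
    - [[160,100,-60],[0,0,0],1]
    - [[160,150,-60],[0,0,0],1]
    - [[160,200,-60],[0,0,0],1]

```text
clock: 46.05
tcp_pos: [0.4507, 0.1403, 0.2357]
orientation: [0.0, 0.029, 1.0, 0.001]
wrist_force: [1.0, -1.1, 0.0]
finger_gap: 0.0001
grip_force: 0.0
```

Run:
```python
from h import *
import pickle
Ri,t0=ins(*V);print(cur()[0],cur()[2]['clock'])
ims=pickle.load(open('ims.pkl','rb'))
for k in range(3):
  for c in('side','top'):
    p=snap(c)
    print(c,[(t,[((Ri.T@(np.array(d['centre'])-t0)*1000).round(1).tolist(),round(d['confidence'],2)) for d in env.landmark_of(t,p)[:1]]) for t in('flap_lug','pliers','spanner')])
print('closed model',(52,0,23.5))
p=snap('side')
for pp,n in((p,'now'),(ims['side'],'start')):
    g=pp['pixels'].mean(2)[165:192,272:298]; ys,xs=np.nonzero(g<45); print(n,len(xs),xs.mean()+272,ys.mean()+165)
for d in env.regions_of('flap',p)[:1]:
    m=np.load('m.npz')['side_flap'];n=d['mask'];c=lambda a:(np.argwhere(a).mean(0).round(1),np.argwhere(a).min(0),np.argwhere(a).max(0),a.sum());print(c(m),c(n))
```

```text
[0.45070463 0.14034652 0.23574465] 46.05
side [('flap_lug', [([54.6, 3.2, 23.7], 0.88)]), ('pliers', [([1.0, -2.1, -8.2], 0.6)]), ('spanner', [([-1.2, 69.6, -9.7], 0.82)])]
top [('flap_lug', [([49.4, 0.8, 24.0], 0.9)]), ('pliers', [([0.3, -3.6, -11.6], 0.55)]), ('spanner', [([4.9, 64.1, -10.4], 0.64)])]
side [('flap_lug', [([50.6, 1.6, 21.3], 0.65)]), ('pliers', [([0.9, 0.7, -7.7], 0.72)]), ('spanner', [([-0.2, 66.4, -10.4], 0.61)])]
top [('flap_lug', [([48.2, 3.0, 27.4], 0.88)]), ('pliers', []), ('spanner', [([89.0, 333.7, -135.2], 0.63)])]
side [('flap_lug', [([50.3, -0.4, 23.5], 0.78)]), ('pliers', [([2.3, -3.4, -10.9], 0.87)]), ('spanner', [([-2.0, 69.6, -10.7], 0.6)])]
top [('flap_lug', [([51.7, -0.2, 24.6], 0.97)]), ('pliers', [([0.6, -1.3, -11.1], 0.8)]), ('spanner', [([88.5, -0.5, 6.6], 0.63)])]
closed model (52, 0, 23.5)
now 168 287.7797619047619 178.38690476190476
start 177 287.6271186440678 178.34463276836158
(array([181.5, 275.8]), array([157, 260]), array([206, 292]), np.int64(986)) (array([182. , 275.5]), array([157, 259]), array([207, 291]), np.int64(1024))
```

```bash
python3 -c "
from workcell import env
print(env.hand_in())"
```

```text
the job is handed in; nothing more can be done
None
```

The job is handed in at about 46 s of the 72 s allowed: camera and force readings show the spanner and pliers pressed onto their pocket floors and the keeper flap down on its stop; no verdict came back, and I did not re-measure the bystanders at the end.

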